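# Put returned spares away in a tip-out bin

### The arm

A 6-joint arm with a two-finger parallel gripper is mounted at the origin on a cart in front of the work surface, level with it; the furniture and walls round the work are solid. World frame = base frame: x ahead of the robot, y to its left, z up, the work surface at z = 0. Lengths are in m, angles in degrees, forces in N, time in s.
With the tool pointing down it reaches from about 0.35 to 0.85 m from the base axis. Payload 8.1 kg.
Tool frame: the origin (TCP) lies between the finger pads, 19 mm behind the fingertips; this is the grasp point; z points along the fingers, y is the line along which they close (so a half turn about z gives the same grasp; the last joint's range is limited). The gripper opens to 85 mm and grips with 20 to 120 N. Pads are 22 mm wide; open, the fingers measure 114 mm over their backs; the gripper's body (76 mm by 85 mm) begins 54 mm behind the grasp point. The pads swing forward as they close: fully open they stand 13 mm farther back than shut.
Start: joints at [-68.835, 7.471, 85.268, -0, 87.261, -4.893], TCP at [0.264, -0.539, 0.25] pointing down, gripper open.
Joint ranges: [-169.43, 169.43], [-51.17, 129.36], [1.28, 143.12], [-76.62, 256.62], [0, 156.53], [-152.29, 152.29]. Speed limits (degrees/s): [136.94, 136.94, 159.86, 180, 180, 180].

### API

Orientations are given as [roll, pitch, yaw] about the fixed x, y, z axes, in that order (R = Rz(yaw) Ry(pitch) Rx(roll)).
In Python, from station import readout, eyes, workorder, spot_in, mark_of gives the robot as it stands.
- The arm moves only by the tool move_arm, never from a script. Its argument "series" is a list of rows, each an object with "offset": the shift along the tool's x, y, z in units of 25 mm (1.0 is 25 mm), a list of three; "rot": the turn, a rotation vector about the tool's x, y, z in units of 6 degrees (1.0 is 6 degrees), a list of three; "grip": the opening, from -1 (shut) to 1 (fully open). A call has 1 to 10 rows; each row shifts and turns the commanded pose from where the row before left it, along the tool's axes as they then stand; what a row does not reach is not made up. A row lasts 1/12 s, in which the tool goes at most 41.7 mm and 7.16 degrees, less where a joint would pass 70% of its speed; a pose out of reach is approached as far as the arm can. A call is refused whole if a number of a shift passes 1 or a number of a turn 1, either way. A call with a gripper value outside its range is refused whole. The fingers move at their own pace and stop on an object; "newtons" is the grip in N (left out, the last holds). Time passes only in rows, so rows that do not move let the fingers close. It gives the time, the measured TCP pose, the force, the opening and the grip force at its end, in the units of the state.
- readout.read_state(): the state, without advancing time (a new reading comes with each control period).
- eyes.snapshot(name): name is "scene" or "top" or "wrist"; returns a dict with "image" (384x512x3 uint8, red, green, blue), "depth" (384x512 float32, m along the optical axis (not along the pixel's ray), 0 where there is no reading), "camera_matrix" (3x3 intrinsics, pixels), "T" (4x4, takes a point from camera to world coordinates); the wrist camera has in their place "hand_eye" (4x4, takes a point from camera to tool coordinates, whose origin is the TCP and whose axes are the flange's). Camera axes: x right, y up, looking along -z (the intrinsics and any distortion apply to the point x, -y, -z); pixel columns grow to the right and rows downward; lengths in m; the calibration is good to about 2 mm. A picture is of the moment at which its call begins: read the wrist's pose just before it.
- workorder.hand_in(): hands the job in; it is judged then, once.
Trained networks look in a picture, given as the dict that the camera call returned (one of the last four; its "shot" number tells which), for a name from the list of things; names that differ only in an ending like _2 or _b are one class to them, and where a whole thing is asked for, a point or a joint stands for the part that bears it (a point fixed in the world has none). Each returns a list of dicts, best first, with "score" (0 to 1); they miss things now and then, are a little off and sometimes report something else, mostly with a low value. They report only what shows in the picture. A call takes as long as a camera call. They do not tell look-alikes from the thing itself.
- spot_in(query, picture): "pixel" ([row, column] in pixels, amid what is visible of it).
- mark_of(query, picture): "pixel" ([row, column] in pixels: a listed point, or the origin of a listed thing).
The state is a dict: "time": time; "joint_pos": joint angles; "dq": joint speeds; "tau": joint torques, N m; "position": TCP position; "tool_rot": TCP orientation; "wrist_force": force on the tool from outside, world axes, zero at the start; "torque": the same for the moment, N m; "width": opening from 0.0 (shut) to 1.0 (fully open); "grip_force": force on a finger pad.
Only numpy, scipy, OpenCV 4.12 (cv2) and the standard library are available. Lean on these libraries where they do the work, as an engineer would, in place of code of your own. Each camera call takes 0.05 s, during which the arm holds its last target. There are 200 camera calls.

### The job

Put the spares on the bench away in the plywood cabinet: tip its grey divided bin fully out, put the loose angle valve and the two loose relay blocks each into the compartment on the side where one of its own kind stands up on the cabinet's deck, and then push the bin fully shut. Leave the two show pieces on the deck and the other things on the bench where they are.

Things in the scene. Friction and masses are not known exactly. Their poses are not given: they have to be found in the camera images.
- cabinet: plywood cabinet fixed to the bench, 290 wide (y), 139 deep (x), 225 mm high. Origin on the bench under the middle of its front edge; x into the cabinet, y to the robot's left, z up. Its deck (190 to 205 mm up, with a ledge to 225 along its front edge 50 mm behind the front) overhangs the bin: a hand gets in only slantwise, leaning 0.3 to 0.6 rad back toward the robot.
- bin (a joint): tip angle of the grey sheet-steel bin about its hinge (along the cabinet's y, at x 0, z 15 mm): 0 shut, front upright; 0.5 fully out toward the robot (stop). Friction hinge, stays where left (pressing on the floor tips it back); about 7 N at the rim moves it. Shut: front panel 80 high, 256 wide, 4 thick (x 0 to 4 mm); floor 120 deep; back wall 50 high.
- bin_rim (a point): middle of the round rolled rim, 10 mm thick, along the top of the bin's front panel (pinch it across, or hook it from behind): 81 mm above the hinge and 2 mm behind it when shut; moves with the bin. Axes tip with the bin: x into the bin, y left, z up along the front panel.
- bin_left (a point): middle of the left (+y) compartment's floor, on its upper face (4 mm over the hinge), 60 mm behind the bin's front, 63 mm left of the middle; axes as bin_rim. A compartment is 122 (y) by 112 mm (x) inside; the end walls fall from 73 mm at the front to 50 at the back, the middle divider from 62 to 45.
- bin_right (a point): the same for the right (-y) compartment, 63 mm right of the middle.
- deck_mid (a point): middle of the cabinet deck's upper face, axes as the cabinet's: a show piece at +y stands on the left, at -y on the right.
- shown_valve: show piece on the cabinet's deck, left or right of its middle; the loose valve belongs in the compartment on this side. The same kind as valve, same origin. Not to be moved.
- shown_relay: show piece on the other side of the deck; the loose relay blocks belong in the compartment on this side. The same kind as relay_1, same origin. Not to be moved.
- valve: loose chromed angle valve, 43 (x) x 72 (y) x 126 mm, 0.55 kg, on its hex foot; origin under its middle. Stem axis 15 mm along +y from the origin; side outlet to -y, 37 to 63 mm up. Body 36 mm across in x, 30 to 82 mm up; thin stem above, handwheel 36 mm across at 113 to 126. Grip it across x over the stem axis, by the handwheel (TCP about 112 mm up).
- relay_1: loose dark upright relay block with a pale panel on one face, a plain box 41 (x) x 55 (y) x 70 (z) mm, 0.15 kg; origin at the centre of its underside, x across its 41 mm. 
- relay_2: the same as relay_1, the second one: dark upright relay block with a pale panel on one face, a plain box 41 (x) x 55 (y) x 70 (z) mm, 0.15 kg; origin at the centre of its underside, x across its 41 mm. 
- file: bystander: flat file with a wooden handle, 18 x 140 x 12 mm, origin under its middle.
- spanner: bystander: small double open spanner lying flat, 24 x 162 x 5 mm, origin under its middle.
- tape_measure: bystander: tape measure standing on edge, 37 x 85 x 61 mm, origin under its middle.
- offcut: bystander: pine offcut, 62 x 140 x 40 mm, origin under its middle.
- bearing: bystander: ball bearing lying flat, 52 mm across, 15 mm high, origin under its middle.
Things that resemble listed ones, but are neither listed nor needed, are in the scene too. What is shaped like the relay_2 but orange or purple is not meant. Leave any orange look-alike of the relay_1 alone.

How it is judged (in metres and radians):
On the way, in this order (a step that is already met when the one before it is completed fails the run):
1. the bin is tipped fully out (value of joint bin above 0.44 rad), for 0.2 s.
2. the valve and both relay blocks are in their own compartments, with the bin still out (((y of shown_valve in the frame of deck_mid above 0 m and (y of valve in the frame of bin_left between -0.061 and 0.061 m and x of valve in the frame of bin_left between -0.062 and 0.062 m and z of valve in the frame of bin_left between -0.01 and 0.1 m) and (y of relay_1 in the frame of bin_right between -0.061 and 0.061 m and x of relay_1 in the frame of bin_right between -0.062 and 0.062 m and z of relay_1 in the frame of bin_right between -0.01 and 0.1 m) and (y of relay_2 in the frame of bin_right between -0.061 and 0.061 m and x of relay_2 in the frame of bin_right between -0.062 and 0.062 m and z of relay_2 in the frame of bin_right between -0.01 and 0.1 m)) or (y of shown_valve in the frame of deck_mid below 0 m and (y of valve in the frame of bin_right between -0.061 and 0.061 m and x of valve in the frame of bin_right between -0.062 and 0.062 m and z of valve in the frame of bin_right between -0.01 and 0.1 m) and (y of relay_1 in the frame of bin_left between -0.061 and 0.061 m and x of relay_1 in the frame of bin_left between -0.062 and 0.062 m and z of relay_1 in the frame of bin_left between -0.01 and 0.1 m) and (y of relay_2 in the frame of bin_left between -0.061 and 0.061 m and x of relay_2 in the frame of bin_left between -0.062 and 0.062 m and z of relay_2 in the frame of bin_left between -0.01 and 0.1 m))) and value of joint bin above 0.25 rad), for 0.2 s.
At the end, for the whole second after the job is handed in: The valve lies in the compartment on the side of the shown valve and both relay blocks in the one on the side of the shown relay block (each origin within the compartment's walls, under 100 mm above its floor), at rest, and the bin is shut to within 0.05 rad (4 mm at the rim) (((y of shown_valve in the frame of deck_mid above 0 m and (y of valve in the frame of bin_left between -0.061 and 0.061 m and x of valve in the frame of bin_left between -0.062 and 0.062 m and z of valve in the frame of bin_left between -0.01 and 0.1 m) and (y of relay_1 in the frame of bin_right between -0.061 and 0.061 m and x of relay_1 in the frame of bin_right between -0.062 and 0.062 m and z of relay_1 in the frame of bin_right between -0.01 and 0.1 m) and (y of relay_2 in the frame of bin_right between -0.061 and 0.061 m and x of relay_2 in the frame of bin_right between -0.062 and 0.062 m and z of relay_2 in the frame of bin_right between -0.01 and 0.1 m)) or (y of shown_valve in the frame of deck_mid below 0 m and (y of valve in the frame of bin_right between -0.061 and 0.061 m and x of valve in the frame of bin_right between -0.062 and 0.062 m and z of valve in the frame of bin_right between -0.01 and 0.1 m) and (y of relay_1 in the frame of bin_left between -0.061 and 0.061 m and x of relay_1 in the frame of bin_left between -0.062 and 0.062 m and z of relay_1 in the frame of bin_left between -0.01 and 0.1 m) and (y of relay_2 in the frame of bin_left between -0.061 and 0.061 m and x of relay_2 in the frame of bin_left between -0.062 and 0.062 m and z of relay_2 in the frame of bin_left between -0.01 and 0.1 m))) and value of joint bin below 0.05 rad and linear speed of each of valve, relay_1, relay_2 below 0.05 m/s); the robot touches nothing.
It fails at once if a show piece on the deck is shifted by more than 30 mm or knocked over (distance of any of shown_valve, shown_relay from where it was at the start of the episode above 0.03 m or angle between any of shown_valve, shown_relay's own z axis and vertical above 0.6 rad).
It fails at once if another thing on the bench (file, spanner, tape measure, offcut, bearing) is shifted by more than 40 mm (distance of any of file, spanner, tape_measure, offcut, bearing from where it was at the start of the episode above 0.04 m).
It also fails if it takes over 72 s, if anything falls off the work surface, if the arm or the gripper's body presses on something with over 40 N, if the wrist force passes 120 N, or if a joint passes its speed limit or range.

## Working session

There is one attempt and no reset: what is moved stays moved. The work goes in short steps, Python scripts to look and compute and a tool call to move; the robot and the scene stay as the last step left them, time stands still between calls to the robot, and variables do not carry over. Pictures are saved under pics/ and viewed, at most 10 in all, crops included, and the job is handed in when it is done.

Besides the shell and the picture viewer there is one more tool, called after "Emit:" as name(argument=value, ...), one argument or row to a line, values as JSON. move_arm: Moves the arm, as the interface text tells. Its arguments: {"type":"object","properties":{"series":{"type":"array","items":{"type":"object","properties":{"offset":{"type":"array","items":{"type":"number"}},"rot":{"type":"array","items":{"type":"number"}},"grip":{"type":"number"}}}},"newtons":{"type":"number"}},"required":["series"]}

```bash
mkdir -p pics; ls
python3 - <<'E'
from station import readout, eyes, spot_in, mark_of
import cv2, numpy as np
print(readout.read_state())
for n in ("scene","top"):
    p=eyes.snapshot(n); cv2.imwrite(f"pics/{n}0.png",p["image"][:,:,::-1])
    np.savez(f"/tmp/{n}0.npz",**{k:p[k] for k in("image","depth","camera_matrix","T")})
    print(n,p["camera_matrix"].tolist(),p["T"].round(3).tolist(),p.keys())
    for q in("cabinet","bin_rim","bin_left","bin_right","deck_mid","shown_valve","shown_relay","valve","relay_1"):
        try: print(q,[(np.round(d["pixel"]).tolist(),round(d["score"],2)) for d in mark_of(q,p)][:6])
        except Exception as e: print(q,e)
E
```

```text
pics
{'time': 0.0, 'joint_pos': array([-6.88357151e+01,  7.51526383e+00,  8.53286920e+01,  2.11765397e-03,
        8.72616875e+01, -4.89010320e+00]), 'dq': array([-0.09438684, -0.04962332, -0.06158743,  0.00622788, -0.0407259 ,
       -0.02917269]), 'tau': array([-2.62810236e-04, -5.69401145e+01, -5.00550807e+01, -5.27368884e-04,
        1.45795784e-02,  1.58393379e-05]), 'position': array([ 0.26340912, -0.53852023,  0.24894841]), 'tool_rot': array([-1.79894921e+02, -1.11128937e-02,  2.60542748e+01]), 'wrist_force': array([-0.64496364,  0.39462103,  0.34634994]), 'torque': array([-0.02534245, -0.01306663, -0.00898039]), 'grip_force': 0.0, 'width': 1.0003859829961317}
scene [[370.86924049601384, 0.0, 263.0383350488829], [0.0, 370.86924049601384, 187.5686025181194], [0.0, 0.0, 1.0]] [[1.0, 0.006, -0.003, 0.619], [-0.006, 0.854, -0.52, -0.498], [-0.0, 0.52, 0.854, 1.104], [0.0, 0.0, 0.0, 1.0]] dict_keys(['image', 'depth', 'camera_matrix', 'T', 'shot'])
cabinet [([251.0, 262.0], 0.7)]
bin_rim [([234.0, 267.0], 0.85)]
bin_left [([228.0, 284.0], 0.61)]
bin_right [([265.0, 279.0], 0.65), ([
[... 354 characters left out ...]
7125], [0.0, 406.348237701695, 194.42213591601356], [0.0, 0.0, 1.0]] [[-0.223, 0.811, -0.541, -0.142], [-0.975, -0.188, 0.119, 0.259], [-0.005, 0.554, 0.833, 1.304], [0.0, 0.0, 0.0, 1.0]] dict_keys(['image', 'depth', 'camera_matrix', 'T', 'shot'])
cabinet [([209.0, 290.0], 0.81), ([252.0, 220.0], 0.25)]
bin_rim [([193.0, 290.0], 0.73)]
bin_left [([197.0, 201.0], 0.73), ([194.0, 269.0], 0.63)]
bin_right [([185.0, 301.0], 0.83), ([151.0, 287.0], 0.33)]
deck_mid [([153.0, 287.0], 0.92)]
shown_valve [([154.0, 274.0], 0.74)]
shown_relay [([150.0, 304.0], 0.68)]
valve []
relay_1 [([252.0, 216.0], 0.89), ([246.0, 146.0], 0.81), ([235.0, 244.0], 0.75), ([267.0, 170.0], 0.69), ([272.0, 139.0], 0.68)]
```

Run:
```python
import cv2
for n in("scene","top"):
    im=cv2.imread(f"pics/{n}0.png"); cv2.imwrite(f"pics/{n}0b.png",cv2.resize(im[60:360,80:480] ,None,fx=2,fy=2,interpolation=cv2.INTER_CUBIC))
```

```text
(no output)
```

View pics/scene0b.png

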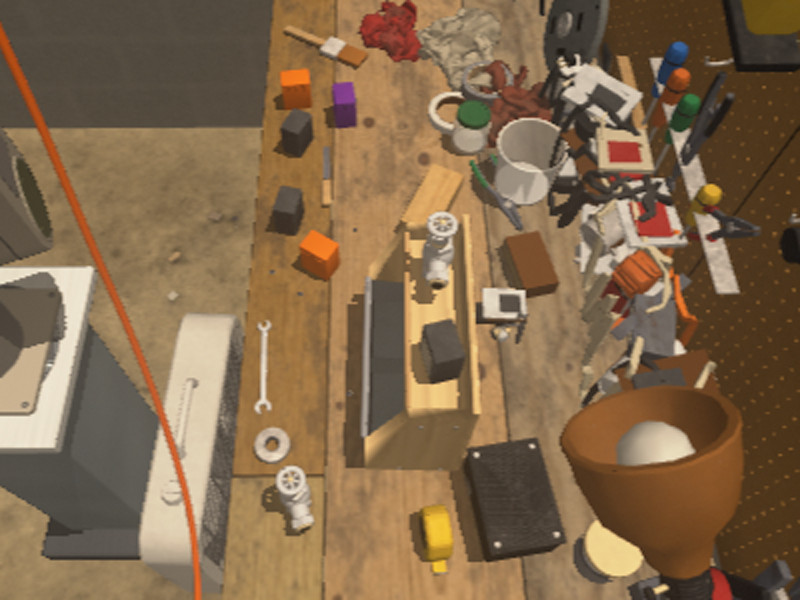

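View pics/top0b.png

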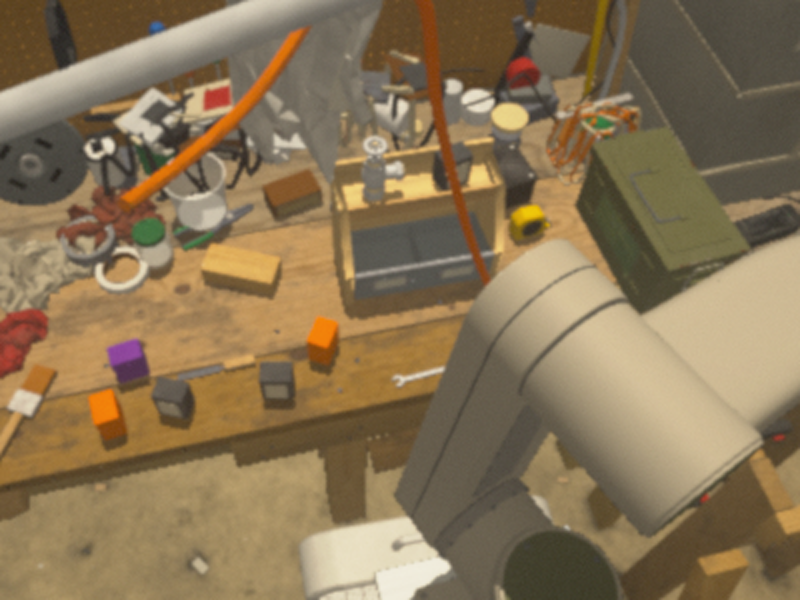

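```bash
cat > h.py <<'E'
import numpy as np, cv2
def cloud(p):
    K=p["camera_matrix"]; D=p["depth"]; v,u=np.mgrid[:D.shape[0],:D.shape[1]]
    c=np.stack([(u-K[0,2])/K[0,0]*D,-(v-K[1,2])/K[1,1]*D,-D,np.ones_like(D)],-1)
    w=c@p["T"].T
    w[D==0]=np.nan
    return w[...,:3]
def rect(P):
    (c,s,a)=cv2.minAreaRect((P[:,:2]*1000).astype(np.float32)); return np.round(c,1),np.round(s,1),round(a,1)
E
python3 - <<'E'
from h import *
S=np.load("/tmp/scene0.npz");T=np.load("/tmp/top0.npz")
ws,wt=cloud(S),cloud(T)
def at(w,r,c): return w[int(r),int(c)].round(3)
print("scene relays",at(ws,125,228),at(ws,165,223),"orange",at(ws,105,227),at(ws,187,240))
print("valve wheel",at(ws,302,225),"shown v",at(ws,172,300),"shown r",at(ws,235,301))
print("top relays",at(wt,260,166),at(wt,250,218))
both=np.concatenate([ws.reshape(-1,3),wt.reshape(-1,3)])
def seg(w,c,zlo,zhi,r=.06):
    P=w.reshape(-1,3); m=(np.hypot(P[:,0]-c[0],P[:,1]-c[1])<r)&(P[:,2]>zlo)&(P[:,2]<zhi); return P[m]
for nm,w in(("s",ws),("t",wt)):
  for n,c in(("r1",at(ws,125,228)),("r2",at(ws,165,223)),("valvewheel",at(ws,302,225))):
    zl,zh=(.06,.08) if n[0]=="r" else (.105,.14)
    P=seg(w,c,zl,zh,.045)
    if len(P)>5: print(nm,n,len(P),np.median(P,0).round(4),rect(P),P[:,2].max().round(3))
  P=seg(w,at(ws,302,225),.03,.1,.06)
  if len(P)>5: print(nm,"vbody",len(P),rect(P))
  # bench & cabinet
  P=w.reshape(-1,3); m=(P[:,0]>.5)&(P[:,0]<.9)&(abs(P[:,1]+.5)<.3)
  Q=P[m]
  for zl,zh in((-.01,.01),(.198,.212),(.218,.232)):
    q=Q[(Q[:,2]>zl)&(Q[:,2]<zh)]
    if len(q)>5: print(nm,zl,len(q),np.median(q[:,2]).round(4),rect(q))
E
```

```text
scene relays [0.497 0.401 0.067] [0.488 0.223 0.068] orange [0.487 0.517 0.049] [0.548 0.133 0.072]
valve wheel [ 0.521 -0.248  0.119] shown v [0.715 0.019 0.328] shown r [ 0.713 -0.13   0.277]
top relays [0.471 0.423 0.072] [0.467 0.25  0.075]
s r1 131 [0.4962 0.4165 0.0679] (array([495.4, 421.3]), array([55.2, 40.5]), 60.3) 0.075
s r2 145 [0.4888 0.2402 0.0689] (array([486.9, 242.6]), array([50.4, 42. ]), 77.3) 0.074
s valvewheel 172 [ 0.5213 -0.2435  0.1209] (array([ 520.7, -243.5]), array([36.8, 37.8]), 86.3) 0.128
s vbody 228 (array([ 530.7, -260.1]), array([41.9, 62.2]), 26.5)
s -0.01 7879 -0.0006 (array([ 700. , -315.6]), array([231.1, 400. ]), 90.0)
t r1 175 [0.4892 0.4218 0.0697] (array([491.7, 424.9]), array([52.1, 43.4]), 60.1) 0.077
t r2 154 [0.4838 0.2447 0.0701] (array([483.8, 246.1]), array([44.6, 42.6]), 78.7) 0.076
t -0.01 1605 0.0004 (array([ 650.2, -515.2]), array([557.2, 350.2]), 60.3)
t 0.198 243 0.2052 (array([ 744. , -647.7]), array([290.5, 146. ]), 43.2)
t 0.218 247 0.2245 (array([ 743.8, -647. ]), array([292.1, 143.6]), 42.8)
```

Run:
```python
from h import *
S=np.load("/tmp/scene0.npz");T=np.load("/tmp/top0.npz")
for nm,p in(("s",S),("t",T)):
  w=cloud(p); P=w.reshape(-1,3); P=P[(P[:,0]>.55)&(P[:,0]<.9)&(P[:,1]>-.3)&(P[:,1]<.15)]
  z=P[:,2]; print(nm,np.histogram(z,np.arange(.0,.24,.01))[0])
  for zl,zh in((.07,.112),(.1,.18),(.18,.2),(.2,.209),(.218,.232),(.19,.235)):
    q=P[(z>zl)&(z<zh)]
    if len(q)>5: print(nm,zl,len(q),rect(q))
  # front panel / rim edges
  for y in np.arange(-.22,.12,.03):
    q=P[(abs(P[:,1]-y)<.006)&(z>.082)&(z<.115)]
    r=P[(abs(P[:,1]-y)<.006)&(z>.21)&(z<.235)]
    print(round(y,3), q[q[:,0].argmin()].round(3) if len(q) else None, r[r[:,0].argmin()].round(3) if len(r) else None,len(r))
```

```text
s [2344  697  599  285  164  266  242 1832  247  462  175   98   89   85
   87   86   83   71  110  168 1382  187  606]
s 0.07 2735 (array([716.8, -75.1]), array([314.6, 461.4]), 2.3)
s 0.1 774 (array([690.1, -63.7]), array([289.1, 195.4]), 76.1)
s 0.18 278 (array([708.9, -53.2]), array([292.7, 103.3]), 88.6)
s 0.2 1363 (array([711. , -54.3]), array([289.6,  92.5]), 88.3)
s 0.218 672 (array([716.5, -53. ]), array([292.1,  87.3]), 88.8)
s 0.19 2392 (array([710.9, -53. ]), array([292.3,  98.7]), 88.7)
-0.22 None None 0
-0.19 [ 0.621 -0.195  0.097] [ 0.665 -0.195  0.213] 153
-0.16 [ 0.615 -0.165  0.099] [ 0.671 -0.166  0.225] 21
-0.13 [ 0.615 -0.135  0.099] [ 0.672 -0.133  0.225] 27
-0.1 [ 0.615 -0.1    0.093] [ 0.673 -0.106  0.224] 24
-0.07 [ 0.618 -0.075  0.099] [ 0.674 -0.075  0.226] 16
-0.04 [ 0.619 -0.045  0.095] [ 0.675 -0.045  0.225] 17
-0.01 [ 0.619 -0.013  0.097] [ 0.676 -0.014  0.224] 16
0.02 [0.622 0.019 0.101] [0.677 0.016 0.225] 21
0.05 [0.622 0.046 0.096] [0.678 0.048 0.225] 10
0.08 [0.622 0.077 0.097] [0.674 0.078 0.21 ] 82
0.11 None None 0
t [1270  285  800  284  277  34
[... 335 characters left out ...]
, 87.7)
t 0.218 534 (array([712.8, -52.2]), array([292.1,  88.4]), 88.2)
t 0.19 1709 (array([707. , -51.6]), array([292.8, 102.4]), 88.3)
-0.22 None None 0
-0.19 [ 0.617 -0.19   0.089] [ 0.662 -0.194  0.211] 73
-0.16 [ 0.612 -0.16   0.105] [ 0.665 -0.157  0.223] 20
-0.13 [ 0.613 -0.128  0.095] [ 0.668 -0.13   0.216] 25
-0.1 [ 0.614 -0.097  0.098] [ 0.67  -0.096  0.212] 15
-0.07 [ 0.614 -0.075  0.099] [ 0.667 -0.066  0.213] 29
-0.04 [ 0.615 -0.042  0.102] [ 0.669 -0.035  0.215] 26
-0.01 [ 0.615 -0.013  0.099] [ 0.67  -0.006  0.227] 19
0.02 [0.617 0.024 0.102] [0.673 0.024 0.217] 29
0.05 [0.618 0.046 0.102] [0.674 0.048 0.222] 33
0.08 [0.619 0.078 0.098] [0.673 0.083 0.211] 65
0.11 None None 0
```

```bash
cat >> h.py <<'E'
from scipy.spatial.transform import Rotation as R, Slerp
C0=np.array([.620,-.050,0]); CY=-1.5
Rc=R.from_euler("z",CY,degrees=True)
def ori(yaw,lean): # tool down with tool x at world yaw, hand leaned back by lean rad about cabinet y
    return R.from_rotvec(-lean*Rc.apply([0,1,0]))*R.from_euler("ZX",[yaw,180],degrees=True)
def binpt(x,y,z,th): # bin frame (rel hinge) -> world
    c,s=np.cos(th),np.sin(th)
    return C0+Rc.apply([x*c-z*s,y,15e-3+z*c+x*s])
def plan(way,start=None,step=20.,rstep=5.5):
    from station import readout
    s=readout.read_state()
    p,q=(np.array(s["position"]),R.from_euler("xyz",s["tool_rot"],degrees=True)) if start is None else start
    print("t",round(s["time"],2),"now",p.round(4),np.round(s["tool_rot"],1),"F",np.round(s["wrist_force"],1),"w",round(s["width"],3))
    for (P,Q) in way:
        P=np.array(P); dr=(q.inv()*Q).as_rotvec(degrees=True)
        n=max(1,int(np.ceil(max(np.linalg.norm(P-p)*1000/step,np.linalg.norm(dr)/rstep))))
        pos,cq=p.copy(),q
        print("->",P.round(4),n)
        rr=np.round(dr/n/6,2); rows=[]
        for i in range(n):
            o=np.round(cq.inv().apply(p+(P-p)*(i+1)/n-pos)/.025,2)
            pos=pos+cq.apply(o*.025); cq=cq*R.from_rotvec(rr*6,degrees=True); rows.append(o)
        if np.ptp(rows,axis=0).max()<.03: print(f"  {n} x",rows[0].tolist(),rr.tolist())
        else:
            print("  rot",rr.tolist())
            for o in rows: print("  ",o.tolist())
        p,q=pos,cq
    return p,q
E
python3 - <<'E'
from h import *
T=np.load("/tmp/top0.npz"); w=cloud(T)
for r,c in((165,410),(150,385),(130,400),(180,440)): print(w[r,c].round(3))
rim=binpt(.002,-.035,.081,0); print("rim",rim, "out",binpt(.002,-.035,.081,.5))
o=ori(88.5,.35); u=-o.apply([0,0,1])
plan([(rim+u*.08+[-.03,0,0],o),(rim+u*.08,o),(rim,o)])
E
```

```text
[ 0.58  -0.452  0.189]
[ 0.672 -0.403  0.175]
[ 0.743 -0.49   0.182]
[ 0.499 -0.525  0.186]
rim [ 0.62108312 -0.08504036  0.096     ] out [ 0.58201821 -0.08401741  0.08704304]
t 1.0 now [ 0.2636 -0.539   0.25  ] [180.    0.   26.1] F [ 0.5 -0.1 -0.2] w 1.003
-> [ 0.5637 -0.0843  0.1711] 28
  rot [-0.11, 0.07, -0.37]
   [0.67, -0.4, 0.11]
   [0.68, -0.37, 0.12]
   [0.7, -0.34, 0.11]
   [0.71, -0.32, 0.12]
   [0.72, -0.29, 0.11]
   [0.73, -0.27, 0.12]
   [0.74, -0.24, 0.12]
   [0.75, -0.21, 0.13]
   [0.75, -0.18, 0.13]
   [0.76, -0.16, 0.13]
   [0.77, -0.12, 0.13]
   [0.76, -0.1, 0.14]
   [0.77, -0.08, 0.15]
   [0.77, -0.04, 0.15]
   [0.77, -0.01, 0.15]
   [0.77, 0.01, 0.16]
   [0.77, 0.04, 0.17]
   [0.77, 0.07, 0.17]
   [0.76, 0.09, 0.18]
   [0.75, 0.13, 0.19]
   [0.75, 0.15, 0.19]
   [0.74, 0.17, 0.2]
   [0.73, 0.2, 0.21]
   [0.72, 0.23, 0.21]
   [0.71, 0.26, 0.23]
   [0.7, 0.27, 0.23]
   [0.68, 0.31, 0.24]
   [0.67, 0.32, 0.25]
-> [ 0.5937 -0.0843  0.1711] 2
  2 x [0.01, 0.56, 0.21] [0.06, -0.04, 0.03]
-> [ 0.6211 -0.085   0.096 ] 4
  4 x [-0.0, -0.0, 0.8] [0.0, -0.0, -0.0]
```

Emit:
move_arm(
  series=[
    {"offset":[0.67,-0.4,0.11],"rot":[-0.11,0.07,-0.37],"grip":-0.3},
    {"offset":[0.68,-0.37,0.12],"rot":[-0.11,0.07,-0.37],"grip":-0.3},
    {"offset":[0.7,-0.34,0.11],"rot":[-0.11,0.07,-0.37],"grip":-0.3},
    {"offset":[0.71,-0.32,0.12],"rot":[-0.11,0.07,-0.37],"grip":-0.3},
    {"offset":[0.72,-0.29,0.11],"rot":[-0.11,0.07,-0.37],"grip":-0.3},
    {"offset":[0.73,-0.27,0.12],"rot":[-0.11,0.07,-0.37],"grip":-0.3},
    {"offset":[0.74,-0.24,0.12],"rot":[-0.11,0.07,-0.37],"grip":-0.3},
    {"offset":[0.75,-0.21,0.13],"rot":[-0.11,0.07,-0.37],"grip":-0.3},
    {"offset":[0.75,-0.18,0.13],"rot":[-0.11,0.07,-0.37],"grip":-0.3},
    {"offset":[0.76,-0.16,0.13],"rot":[-0.11,0.07,-0.37],"grip":-0.3},
  ],
)

```text
time: 1.83
position: [0.3711, -0.3757, 0.2218]
tool_rot: [172.7, -2.8, 48.6]
wrist_force: [0.0, 0.4, -0.2]
width: 0.35
grip_force: 0.0
```

Emit:
move_arm(
  series=[
    {"offset":[0.77,-0.12,0.13],"rot":[-0.11,0.07,-0.37],"grip":-0.3},
    {"offset":[0.76,-0.1,0.14],"rot":[-0.11,0.07,-0.37],"grip":-0.3},
    {"offset":[0.77,-0.08,0.15],"rot":[-0.11,0.07,-0.37],"grip":-0.3},
    {"offset":[0.77,-0.04,0.15],"rot":[-0.11,0.07,-0.37],"grip":-0.3},
    {"offset":[0.77,-0.01,0.15],"rot":[-0.11,0.07,-0.37],"grip":-0.3},
    {"offset":[0.77,0.01,0.16],"rot":[-0.11,0.07,-0.37],"grip":-0.3},
    {"offset":[0.77,0.04,0.17],"rot":[-0.11,0.07,-0.37],"grip":-0.3},
    {"offset":[0.77,0.07,0.17],"rot":[-0.11,0.07,-0.37],"grip":-0.3},
    {"offset":[0.76,0.09,0.18],"rot":[-0.11,0.07,-0.37],"grip":-0.3},
    {"offset":[0.75,0.13,0.19],"rot":[-0.11,0.07,-0.37],"grip":-0.3},
  ],
)

```text
time: 2.67
position: [0.4785, -0.2134, 0.1937]
tool_rot: [164.9, -2.6, 71.2]
wrist_force: [-0.2, 0.3, -0.2]
width: 0.347
grip_force: 0.0
```

Run:
```python
from h import *
rim=binpt(.002,-.035,.081,0)
o=ori(88.5,.35); u=-o.apply([0,0,1])
plan([(rim+u*.08+[-.03,0,0],o),(rim+u*.08,o),(rim+[0,0,-.002],o)])
```

```text
t 2.67 now [ 0.4785 -0.2134  0.1937] [164.9  -2.6  71.2] F [-0.2  0.3 -0.2] w 0.347
-> [ 0.5637 -0.0843  0.1711] 8
  rot [-0.09, 0.06, -0.36]
   [0.74, 0.15, 0.19]
   [0.74, 0.18, 0.2]
   [0.72, 0.2, 0.21]
   [0.72, 0.23, 0.21]
   [0.71, 0.25, 0.22]
   [0.69, 0.27, 0.22]
   [0.69, 0.3, 0.23]
   [0.67, 0.33, 0.24]
-> [ 0.5937 -0.0843  0.1711] 2
  2 x [0.01, 0.56, 0.21] [-0.02, -0.02, -0.0]
-> [ 0.6211 -0.085   0.094 ] 5
  5 x [-0.0, -0.01, 0.66] [0.0, 0.0, -0.0]
```

Emit:
move_arm(
  series=[
    {"offset":[0.74,0.15,0.19],"rot":[-0.09,0.06,-0.36],"grip":-0.3},
    {"offset":[0.74,0.18,0.2],"rot":[-0.09,0.06,-0.36],"grip":-0.3},
    {"offset":[0.72,0.2,0.21],"rot":[-0.09,0.06,-0.36],"grip":-0.3},
    {"offset":[0.72,0.23,0.21],"rot":[-0.09,0.06,-0.36],"grip":-0.3},
    {"offset":[0.71,0.25,0.22],"rot":[-0.09,0.06,-0.36],"grip":-0.3},
    {"offset":[0.69,0.27,0.22],"rot":[-0.09,0.06,-0.36],"grip":-0.3},
    {"offset":[0.69,0.3,0.23],"rot":[-0.09,0.06,-0.36],"grip":-0.3},
    {"offset":[0.67,0.33,0.24],"rot":[-0.09,0.06,-0.36],"grip":-0.3},
    {"offset":[0,0.56,0.2],"grip":-0.3},
    {"offset":[0,0.56,0.2],"grip":-0.3},
  ],
)

```text
invalid input
```

```bash
cat >> h.py <<'E'
def wrist():
    from station import readout, eyes
    s=readout.read_state(); p=eyes.snapshot("wrist")
    M=np.eye(4); M[:3,:3]=R.from_euler("xyz",s["tool_rot"],degrees=True).as_matrix(); M[:3,3]=s["position"]
    p["T"]=M@p["hand_eye"]; return p
E
python3 - <<'E'
from h import *
p=wrist(); cv2.imwrite("pics/w1.png",p["image"][:,:,::-1])
w=cloud(p); P=w.reshape(-1,3)
Q=Rc.inv().apply(P-C0)
for y in(-.1,-.08,-.06,-.04,-.02,.02,.05):
    q=Q[(abs(Q[:,1]-y)<.004)&(Q[:,2]>.09)&(Q[:,2]<.125)&(abs(Q[:,0])<.03)]
    if len(q): print(y,len(q),"x",np.percentile(q[:,0],[2,50,98]).round(4),"zmax",np.percentile(q[:,2],98).round(4))
rim=binpt(.002,-.035,.081,0)
o=ori(88.5,.35)
plan([(rim+[0,0,-.002],o)])
E
```

```text
-0.1 186 x [-0.0075 -0.0048  0.0007] zmax 0.1031
-0.08 203 x [-0.0076 -0.0047  0.0012] zmax 0.1032
-0.06 17 x [-0.0076 -0.0065 -0.0041] zmax 0.1008
t 2.72 now [ 0.4794 -0.2109  0.1928] [164.9  -2.7  71.4] F [ 1.4  2.1 -1.4] w 0.347
-> [ 0.6211 -0.085   0.094 ] 11
  rot [-0.07, 0.04, -0.26]
   [0.58, 0.23, 0.46]
   [0.57, 0.24, 0.47]
   [0.57, 0.26, 0.47]
   [0.55, 0.26, 0.48]
   [0.54, 0.28, 0.48]
   [0.54, 0.29, 0.48]
   [0.52, 0.3, 0.49]
   [0.52, 0.31, 0.5]
   [0.5, 0.32, 0.49]
   [0.5, 0.33, 0.51]
   [0.48, 0.34, 0.5]
```

View pics/w1.png

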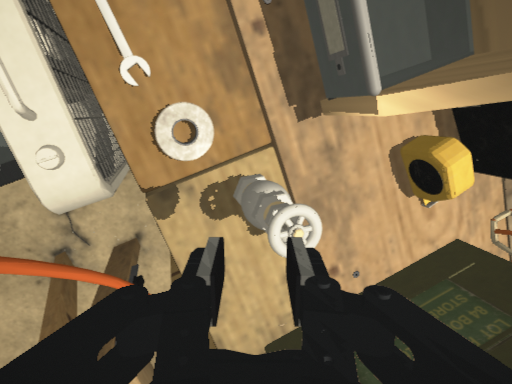

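Emit:
move_arm(
  series=[
    {"offset":[0.74,0.15,0.19],"rot":[-0.09,0.06,-0.36],"grip":-0.3},
    {"offset":[0.74,0.18,0.2],"rot":[-0.09,0.06,-0.36],"grip":-0.3},
    {"offset":[0.72,0.2,0.21],"rot":[-0.09,0.06,-0.36],"grip":-0.3},
    {"offset":[0.72,0.23,0.21],"rot":[-0.09,0.06,-0.36],"grip":-0.3},
    {"offset":[0.71,0.25,0.22],"rot":[-0.09,0.06,-0.36],"grip":-0.3},
    {"offset":[0.69,0.27,0.22],"rot":[-0.09,0.06,-0.36],"grip":-0.3},
    {"offset":[0.69,0.3,0.23],"rot":[-0.09,0.06,-0.36],"grip":-0.3},
    {"offset":[0.67,0.33,0.24],"rot":[-0.09,0.06,-0.36],"grip":-0.3},
    {"offset":[0,0.5,0.2],"rot":[0,0,0],"grip":-0.3},
    {"offset":[0,0.5,0.2],"rot":[0,0,0],"grip":-0.3},
  ],
)

```text
time: 3.55
position: [0.5906, -0.0851, 0.17]
tool_rot: [160.2, -0.2, 88.5]
wrist_force: [0.3, -0.9, 0.7]
width: 0.351
grip_force: 0.0
```

Run:
```python
from h import *
p=wrist()
w=cloud(p); P=w.reshape(-1,3)
Q=Rc.inv().apply(P-C0)
for y in(-.1,-.08,-.06,-.04,-.02,.02,.05):
    q=Q[(abs(Q[:,1]-y)<.004)&(Q[:,2]>.085)&(Q[:,2]<.125)&(abs(Q[:,0])<.03)]
    if len(q): print(y,len(q),"x",np.percentile(q[:,0],[2,50,98]).round(4),"ztop",np.percentile(q[:,2],98).round(4))
rim=binpt(.002,-.035,.081,0)
o=ori(88.5,.35)
plan([(rim+[-.002,0,-.002],o)])
```

```text
-0.1 149 x [-0.0072 -0.0039  0.0019] ztop 0.1031
-0.08 151 x [-0.0072 -0.0038  0.0017] ztop 0.1029
-0.06 165 x [-0.0072 -0.0036  0.0014] ztop 0.103
-0.04 181 x [-0.007  -0.0035  0.0023] ztop 0.1029
-0.02 192 x [-0.007  -0.0034  0.0019] ztop 0.103
0.02 236 x [-0.0067 -0.0035  0.0024] ztop 0.1031
0.05 249 x [-0.0067 -0.0035  0.0017] ztop 0.1029
t 3.6 now [ 0.5926 -0.0858  0.1707] [160.1  -0.2  88.5] F [-1.  -0.   1.4] w 0.35
-> [ 0.6191 -0.085   0.094 ] 5
  5 x [0.01, -0.01, 0.65] [-0.0, -0.01, -0.0]
```

Emit:
move_arm(
  series=[
    {"offset":[0,-0.02,0.65],"rot":[0,0,0],"grip":-0.3},
    {"offset":[0,-0.02,0.65],"rot":[0,0,0],"grip":-0.3},
    {"offset":[0,-0.02,0.65],"rot":[0,0,0],"grip":-0.3},
    {"offset":[0,-0.02,0.65],"rot":[0,0,0],"grip":-0.3},
    {"offset":[0,-0.02,0.65],"rot":[0,0,0],"grip":-0.3},
    {"offset":[0,0,0],"rot":[0,0,0],"grip":-0.3},
  ],
)

```text
time: 4.1
position: [0.6135, -0.0861, 0.0892]
tool_rot: [160.5, -0.3, 88.4]
wrist_force: [0.1, -0.1, -1.0]
width: 0.352
grip_force: 0.0
```

```bash
sed -i 's/C0=np.array(\[.620/C0=np.array([.618/' h.py
python3 - <<'E'
from h import *
o=ori(88.5,.35)
plan([(binpt(.002,-.035,.079,t)+[d,0,0],o) for t,d in((0,-.010),(.17,-.011),(.34,-.012),(.5,-.012),(.5,-.017))],step=8)
E
```

```text
t 4.1 now [ 0.6135 -0.0861  0.0892] [160.5  -0.3  88.4] F [ 0.1 -0.1 -1. ] w 0.352
-> [ 0.6091 -0.085   0.094 ] 1
  1 x [0.04, -0.1, -0.24] [-0.09, -0.04, -0.03]
-> [ 0.5947 -0.0847  0.0932] 2
  2 x [-0.0, -0.28, -0.08] [-0.0, 0.0, -0.0]
-> [ 0.5806 -0.0843  0.0901] 2
  2 x [-0.0, -0.28, -0.04] [-0.0, 0.0, -0.0]
-> [ 0.569  -0.084   0.0853] 2
  2 x [-0.0, -0.25, 0.01] [-0.0, 0.0, -0.0]
-> [ 0.564  -0.084   0.0853] 1
  1 x [-0.01, -0.19, -0.07] [-0.0, 0.0, -0.0]
```

Emit:
move_arm(
  series=[
    {"offset":[0,-0.1,-0.24],"rot":[0,0,0],"grip":-0.3},
    {"offset":[0,-0.28,-0.08],"rot":[0,0,0],"grip":-0.3},
    {"offset":[0,-0.28,-0.08],"rot":[0,0,0],"grip":-0.3},
    {"offset":[0,-0.28,-0.04],"rot":[0,0,0],"grip":-0.3},
    {"offset":[0,-0.28,-0.04],"rot":[0,0,0],"grip":-0.3},
    {"offset":[0,-0.25,0.01],"rot":[0,0,0],"grip":-0.3},
    {"offset":[0,-0.25,0.01],"rot":[0,0,0],"grip":-0.3},
    {"offset":[0,0,0],"rot":[0,0,0],"grip":-0.3},
  ],
)

```text
time: 4.77
position: [0.5733, -0.0859, 0.0936]
tool_rot: [159.7, -0.1, 88.4]
wrist_force: [2.3, 0.7, 5.2]
width: 0.347
grip_force: 2.1
```

```bash
cat >> h.py <<'E'
def rimfit(p):
    Q=Rc.inv().apply(cloud(p).reshape(-1,3)-C0)
    for y in(-.1,-.06,-.02,.04,.08):
        q=Q[(abs(Q[:,1]-y)<.005)&(Q[:,2]>.07)&(Q[:,2]<.115)&(Q[:,0]>-.06)&(Q[:,0]<.03)]
        if len(q)>5:
            i=q[:,0]<np.percentile(q[:,0],3)+.012
            print(y,len(q),"xmin",np.percentile(q[:,0],3).round(4),"ztop",np.percentile(q[i,2],98).round(4))
E
python3 - <<'E'
from h import *
from station import eyes
for n in("top","scene"): print(n); rimfit(eyes.snapshot(n))
o=ori(88.5,.35)
plan([(binpt(.002,-.035,.079,.5)+[-.016,0,0],o)],step=5)
E
```

```text
top
-0.02 9 xmin -0.0376 ztop 0.0973
0.04 9 xmin -0.0361 ztop 0.0965
0.08 8 xmin -0.0373 ztop 0.0972
scene
-0.1 20 xmin -0.034 ztop 0.0954
-0.06 19 xmin -0.0328 ztop 0.0927
0.04 16 xmin -0.0335 ztop 0.0929
0.08 16 xmin -0.0319 ztop 0.0951
t 4.87 now [ 0.5734 -0.0859  0.0933] [ 1.598e+02 -1.000e-01  8.840e+01] F [3.6 0.7 5.7] w 0.349
-> [ 0.565  -0.084   0.0853] 3
  3 x [0.02, -0.14, 0.06] [0.01, -0.0, -0.01]
```

Emit:
move_arm(
  series=[
    {"offset":[0,-0.16,0.08],"rot":[0,0,0],"grip":-0.3},
    {"offset":[0,-0.16,0.06],"rot":[0,0,0],"grip":-0.3},
    {"offset":[0,-0.16,0.02],"rot":[0,0,0],"grip":-0.3},
    {"offset":[0,-0.16,0.0],"rot":[0,0,0],"grip":-0.3},
    {"offset":[0,0,0],"rot":[0,0,0],"grip":-0.3},
  ],
)

```text
time: 5.28
position: [0.5701, -0.0868, 0.0919]
tool_rot: [158.4, 0.1, 88.3]
wrist_force: [45.8, 3.7, 0.8]
width: 0.352
grip_force: 21.4
```

Run:
```python
from h import *
from station import eyes
for n in("top","scene"): print(n); rimfit(eyes.snapshot(n))
plan([])
```

```text
top
-0.02 9 xmin -0.0386 ztop 0.0942
0.04 7 xmin -0.0369 ztop 0.0927
0.08 9 xmin -0.0377 ztop 0.0955
scene
-0.1 21 xmin -0.0368 ztop 0.0936
-0.06 21 xmin -0.0357 ztop 0.092
0.04 18 xmin -0.0335 ztop 0.0929
0.08 15 xmin -0.0349 ztop 0.0921
t 5.38 now [ 0.5701 -0.0868  0.092 ] [158.5   0.   88.3] F [46.2  4.3 -0.9] w 0.354
```

Emit:
move_arm(
  series=[
    {"offset":[0,0.2,0.07],"rot":[0,0,0],"grip":-0.3},
    {"offset":[0,0.3,0.1],"rot":[0,0,0],"grip":-0.3},
    {"offset":[0,0,-0.4],"rot":[0,0,0],"grip":-0.3},
    {"offset":[0,0,-0.8],"rot":[0,0,0],"grip":-0.3},
    {"offset":[0,0,-0.8],"rot":[0,0,0],"grip":-0.3},
    {"offset":[0,0,-0.8],"rot":[0,0,0],"grip":-0.3},
    {"offset":[0,0,-0.8],"rot":[0,0,0],"grip":-0.3},
    {"offset":[0,0,0],"rot":[0,0,0],"grip":-0.3},
  ],
)

```text
time: 6.05
position: [0.5409, -0.0852, 0.1694]
tool_rot: [159.9, -0.1, 88.4]
wrist_force: [0.3, -0.1, 0.1]
width: 0.348
grip_force: 0.0
```

Run:
```python
from h import *
from station import eyes
for n in("top","scene","wrist"):
    p=wrist() if n=="wrist" else eyes.snapshot(n)
    print(n); rimfit(p)
    P=cloud(p).reshape(-1,3)
    for nm,c in(("v",(.5213,-.2435)),):
        for zl,zh in((.105,.135),(.03,.09)):
            q=P[(np.hypot(P[:,0]-c[0],P[:,1]-c[1])<.06)&(P[:,2]>zl)&(P[:,2]<zh)]
            if len(q)>10: print(nm,zl,len(q),rect(q),q[:,2].max().round(3))
o=ori(150,0)
plan([([.4935,.30,.17],o),([.4935,.423,.17],o)],step=24)
```

```text
top
-0.02 8 xmin -0.0388 ztop 0.0931
0.04 8 xmin -0.0383 ztop 0.094
0.08 8 xmin -0.0379 ztop 0.0964
v 0.105 32 (array([ 523.6, -229.6]), array([14.6, 31.1]), 68.5) 0.126
scene
-0.1 20 xmin -0.0352 ztop 0.0929
-0.06 19 xmin -0.0355 ztop 0.0917
-0.02 16 xmin -0.0342 ztop 0.0959
0.04 15 xmin -0.0336 ztop 0.0926
0.08 15 xmin -0.0351 ztop 0.0929
v 0.105 169 (array([ 520.8, -243.5]), array([36.8, 37.4]), 89.3) 0.129
v 0.03 222 (array([ 530.8, -260.5]), array([41.7, 61.2]), 26.6) 0.084
wrist
-0.1 151 xmin -0.0408 ztop 0.094
-0.06 185 xmin -0.0407 ztop 0.0939
-0.02 218 xmin -0.0405 ztop 0.094
0.04 272 xmin -0.0403 ztop 0.0939
0.08 324 xmin -0.0402 ztop 0.0942
t 6.2 now [ 0.5397 -0.0846  0.1644] [160.2  -0.2  88.4] F [ 0.   0.  -0.6] w 0.348
-> [0.4935 0.3    0.17  ] 17
  rot [0.18, 0.1, -0.6]
   [0.9, -0.12, -0.05]
   [0.91, -0.07, -0.05]
   [0.91, -0.01, -0.03]
   [0.91, 0.05, -0.02]
   [0.91, 0.1, -0.02]
   [0.89, 0.16, -0.01]
   [0.89, 0.22, -0.0]
   [0.87, 0.27, 0.0]
   [0.85, 0.32, 0.01]
   [0.83, 0.38, 0.0]
   [0.8, 0.43, 0.01]
   [0.78, 0.48, 0.01]
   [0.74, 0.53, 0.01]
   [0.71, 0.57, -0.0]
   [0.67, 0.62, -0.0]
   [0.64, 0.65, -0.01]
   [0.58, 0.7, -0.01]
-> [0.4935 0.423  0.17  ] 6
  6 x [0.41, 0.71, -0.01] [-0.01, 0.0, 0.0]
```

Emit:
move_arm(
  series=[
    {"offset":[0.9,-0.12,-0.05],"rot":[0.18,0.1,-0.6],"grip":0.8},
    {"offset":[0.91,-0.07,-0.05],"rot":[0.18,0.1,-0.6],"grip":0.8},
    {"offset":[0.91,-0.01,-0.03],"rot":[0.18,0.1,-0.6],"grip":0.8},
    {"offset":[0.91,0.05,-0.02],"rot":[0.18,0.1,-0.6],"grip":0.8},
    {"offset":[0.91,0.1,-0.02],"rot":[0.18,0.1,-0.6],"grip":0.8},
    {"offset":[0.89,0.16,-0.01],"rot":[0.18,0.1,-0.6],"grip":0.8},
    {"offset":[0.89,0.22,0],"rot":[0.18,0.1,-0.6],"grip":0.8},
    {"offset":[0.87,0.27,0],"rot":[0.18,0.1,-0.6],"grip":0.8},
    {"offset":[0.85,0.32,0.01],"rot":[0.18,0.1,-0.6],"grip":0.8},
    {"offset":[0.83,0.38,0],"rot":[0.18,0.1,-0.6],"grip":0.8},
  ],
)

```text
time: 7.03
position: [0.5117, 0.1425, 0.1662]
tool_rot: [172.4, 2.6, 125.0]
wrist_force: [0.9, -0.4, 0.4]
width: 0.899
grip_force: 0.0
```

Emit:
move_arm(
  series=[
    {"offset":[0.8,0.43,0.01],"rot":[0.18,0.1,-0.6],"grip":0.8},
    {"offset":[0.78,0.48,0.01],"rot":[0.18,0.1,-0.6],"grip":0.8},
    {"offset":[0.74,0.53,0.01],"rot":[0.18,0.1,-0.6],"grip":0.8},
    {"offset":[0.71,0.57,0],"rot":[0.18,0.1,-0.6],"grip":0.8},
    {"offset":[0.67,0.62,0],"rot":[0.18,0.1,-0.6],"grip":0.8},
    {"offset":[0.64,0.65,-0.01],"rot":[0.18,0.1,-0.6],"grip":0.8},
    {"offset":[0.58,0.7,-0.01],"rot":[0.18,0.1,-0.6],"grip":0.8},
    {"offset":[0.41,0.71,0],"rot":[0,0,0],"grip":0.8},
    {"offset":[0.41,0.71,0],"rot":[0,0,0],"grip":0.8},
  ],
)

```text
time: 7.78
position: [0.4929, 0.3417, 0.1677]
tool_rot: [-179.3, -0.1, 150.2]
wrist_force: [0.5, -0.8, -0.8]
width: 0.9
grip_force: 0.0
```

Run:
```python
from h import *
p=wrist(); cv2.imwrite("pics/w2.png",p["image"][:,:,::-1])
P=cloud(p).reshape(-1,3)
for nm,c in(("r1",(.4935,.423)),("r2",(.485,.2445))):
    q=P[(np.hypot(P[:,0]-c[0],P[:,1]-c[1])<.045)&(P[:,2]>.06)&(P[:,2]<.08)]
    if len(q)>10: print(nm,len(q),rect(q),np.median(q[:,2]).round(4))
o=ori(150,0)
plan([([.4935,.423,.17],o),([.4935,.423,.043],o)],step=22)
```

```text
r1 4939 (array([490.9, 425.1]), array([54.9, 41.3]), 63.9) 0.0711
r2 2777 (array([483.5, 248.7]), array([55.3, 41.4]), 76.3) 0.0711
t 7.83 now [0.4924 0.3448 0.1678] [-1.795e+02 -1.000e-01  1.503e+02] F [-4.   1.2 -0.5] w 0.9
-> [0.4935 0.423  0.17  ] 4
  4 x [0.38, 0.68, -0.03] [-0.02, -0.0, 0.01]
-> [0.4935 0.423  0.043 ] 6
  6 x [-0.0, 0.0, 0.85] [-0.0, -0.0, 0.0]
```

View pics/w2.png

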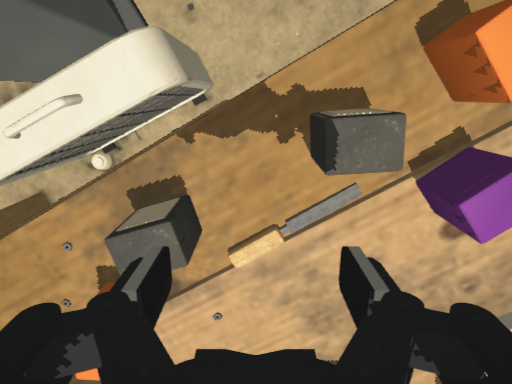

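Run:
```python
from h import *
o=ori(153,0)
plan([([.492,.424,.165],o),([.492,.424,.043],o)],step=22)
```

```text
t 7.83 now [0.4924 0.3448 0.1678] [-1.795e+02 -1.000e-01  1.503e+02] F [-4.   1.2 -0.5] w 0.9
-> [0.492 0.424 0.165] 4
  4 x [0.4, 0.69, 0.02] [-0.02, -0.01, -0.11]
-> [0.492 0.424 0.043] 6
  6 x [0.0, 0.0, 0.81] [-0.0, 0.0, -0.0]
```

Emit:
move_arm(
  series=[
    {"offset":[0.4,0.69,0.02],"rot":[0,0,-0.11],"grip":0.8},
    {"offset":[0.4,0.69,0.02],"rot":[0,0,-0.11],"grip":0.8},
    {"offset":[0.4,0.69,0.02],"rot":[0,0,-0.11],"grip":0.8},
    {"offset":[0.4,0.69,0.02],"rot":[0,0,-0.11],"grip":0.8},
    {"offset":[0,0,0],"rot":[0,0,0],"grip":0.8},
    {"offset":[0,0,0.8],"rot":[0,0,0],"grip":0.8},
    {"offset":[0,0,0.8],"rot":[0,0,0],"grip":0.8},
  ],
)

```text
time: 8.42
position: [0.4924, 0.4205, 0.127]
tool_rot: [-179.6, 0.1, 152.8]
wrist_force: [-0.4, -0.4, -0.4]
width: 0.902
grip_force: 0.0
```

Run:
```python
from h import *
plan([([.492,.424,.043],ori(153,0))],step=22)
```

```text
t 8.42 now [0.4924 0.4205 0.127 ] [-1.796e+02  1.000e-01  1.528e+02] F [-0.4 -0.4 -0.4] w 0.902
-> [0.492 0.424 0.043] 4
  4 x [0.02, 0.04, 0.84] [-0.02, 0.0, -0.01]
```

Emit:
move_arm(
  series=[
    {"offset":[0.02,0.04,0.76],"rot":[0,0,0],"grip":0.8},
    {"offset":[0.02,0.04,0.76],"rot":[0,0,0],"grip":0.8},
    {"offset":[0.02,0.04,0.76],"rot":[0,0,0],"grip":0.8},
    {"offset":[0.02,0.04,0.76],"rot":[0,0,0],"grip":0.8},
    {"offset":[0,0,0],"rot":[0,0,0],"grip":0.8},
    {"offset":[0,0,0],"rot":[0,0,0],"grip":0},
    {"offset":[0,0,0],"rot":[0,0,0],"grip":0},
    {"offset":[0,0,0],"rot":[0,0,0],"grip":0},
    {"offset":[0,0,0],"rot":[0,0,0],"grip":0},
    {"offset":[0,0,0],"rot":[0,0,0],"grip":0},
  ],
  newtons=35,
)

```text
time: 9.25
position: [0.4925, 0.4246, 0.0528]
tool_rot: [-179.6, 0.1, 152.8]
wrist_force: [-0.6, -0.1, -0.9]
width: 0.639
grip_force: 37.5
```

Run:
```python
from h import *
o=ori(178.5,.5); u=-o.apply([0,0,1])
g=.5
tgt=binpt(.060-.028,-.063,.004+.043+.006,.5)
print(tgt)
plan([([.492,.424,.14],ori(153,0)),([.50,.15,.22],ori(170,.2)),(tgt+u*.10,o),(tgt,o)],step=23)
```

```text
[ 0.61902302 -0.11304838  0.07685349]
t 9.25 now [0.4925 0.4246 0.0528] [-1.796e+02  1.000e-01  1.528e+02] F [-0.6 -0.1 -0.9] w 0.639
-> [0.492 0.424 0.14 ] 4
  4 x [0.0, -0.01, -0.87] [-0.02, 0.0, -0.01]
-> [0.5  0.15 0.22] 13
  rot [-0.04, -0.14, -0.22]
   [-0.4, -0.74, -0.25]
   [-0.39, -0.75, -0.24]
   [-0.38, -0.75, -0.24]
   [-0.36, -0.77, -0.24]
   [-0.35, -0.77, -0.24]
   [-0.34, -0.78, -0.24]
   [-0.32, -0.78, -0.23]
   [-0.3, -0.79, -0.23]
   [-0.29, -0.8, -0.23]
   [-0.28, -0.8, -0.24]
   [-0.26, -0.81, -0.23]
   [-0.24, -0.81, -0.23]
   [-0.23, -0.81, -0.23]
-> [ 0.5711 -0.1118  0.1646] 13
  rot [-0.02, -0.22, -0.1]
   [-0.31, -0.76, 0.22]
   [-0.3, -0.77, 0.22]
   [-0.29, -0.77, 0.23]
   [-0.28, -0.77, 0.23]
   [-0.26, -0.78, 0.23]
   [-0.24, -0.78, 0.24]
   [-0.24, -0.78, 0.25]
   [-0.22, -0.79, 0.25]
   [-0.2, -0.78, 0.25]
   [-0.19, -0.79, 0.25]
   [-0.18, -0.8, 0.26]
   [-0.16, -0.79, 0.26]
   [-0.15, -0.8, 0.26]
-> [ 0.619  -0.113   0.0769] 5
  5 x [-0.0, -0.0, 0.8] [0.01, -0.0, -0.01]
```

Emit:
move_arm(
  series=[
    {"offset":[0,0,-0.87],"rot":[0,0,0],"grip":0},
    {"offset":[0,0,-0.87],"rot":[0,0,0],"grip":0},
    {"offset":[0,0,-0.87],"rot":[0,0,0],"grip":0},
    {"offset":[0,0,-0.87],"rot":[0,0,0],"grip":0},
    {"offset":[-0.4,-0.74,-0.25],"rot":[-0.04,-0.14,-0.22],"grip":0},
    {"offset":[-0.39,-0.75,-0.24],"rot":[-0.04,-0.14,-0.22],"grip":0},
    {"offset":[-0.38,-0.75,-0.24],"rot":[-0.04,-0.14,-0.22],"grip":0},
    {"offset":[-0.36,-0.77,-0.24],"rot":[-0.04,-0.14,-0.22],"grip":0},
    {"offset":[-0.35,-0.77,-0.24],"rot":[-0.04,-0.14,-0.22],"grip":0},
    {"offset":[-0.34,-0.78,-0.24],"rot":[-0.04,-0.14,-0.22],"grip":0},
  ],
)

```text
time: 10.08
position: [0.4955, 0.2978, 0.1775]
tool_rot: [179.3, 5.2, 160.8]
wrist_force: [-0.8, 0.9, -0.5]
width: 0.635
grip_force: 37.7
```

Emit:
move_arm(
  series=[
    {"offset":[-0.32,-0.78,-0.23],"rot":[-0.04,-0.14,-0.22],"grip":0},
    {"offset":[-0.3,-0.79,-0.23],"rot":[-0.04,-0.14,-0.22],"grip":0},
    {"offset":[-0.29,-0.8,-0.23],"rot":[-0.04,-0.14,-0.22],"grip":0},
    {"offset":[-0.28,-0.8,-0.24],"rot":[-0.04,-0.14,-0.22],"grip":0},
    {"offset":[-0.26,-0.81,-0.23],"rot":[-0.04,-0.14,-0.22],"grip":0},
    {"offset":[-0.24,-0.81,-0.23],"rot":[-0.04,-0.14,-0.22],"grip":0},
    {"offset":[-0.23,-0.81,-0.23],"rot":[-0.04,-0.14,-0.22],"grip":0},
    {"offset":[-0.31,-0.76,0.22],"rot":[-0.02,-0.22,-0.1],"grip":0},
    {"offset":[-0.3,-0.77,0.22],"rot":[-0.02,-0.22,-0.1],"grip":0},
    {"offset":[-0.29,-0.77,0.23],"rot":[-0.02,-0.22,-0.1],"grip":0},
  ],
)

```text
time: 10.92
position: [0.5157, 0.0901, 0.2094]
tool_rot: [179.0, 15.3, 171.8]
wrist_force: [-0.8, 0.2, -1.2]
width: 0.639
grip_force: 37.7
```

Run:
```python
from h import *
o=ori(178.5,.5); u=-o.apply([0,0,1])
tgt=binpt(.060-.028,-.063,.062,.5)
plan([(tgt+u*.09,o),(tgt,o)],step=23)
```

```text
t 10.92 now [0.5157 0.0901 0.2094] [179.   15.3 171.8] F [-0.8  0.2 -1.2] w 0.639
-> [ 0.5716 -0.1118  0.1637] 10
  rot [-0.03, -0.22, -0.11]
   [-0.28, -0.77, 0.25]
   [-0.26, -0.78, 0.26]
   [-0.25, -0.78, 0.26]
   [-0.23, -0.78, 0.26]
   [-0.21, -0.79, 0.26]
   [-0.21, -0.78, 0.27]
   [-0.18, -0.8, 0.27]
   [-0.17, -0.79, 0.27]
   [-0.16, -0.8, 0.27]
   [-0.14, -0.8, 0.27]
-> [ 0.6147 -0.1129  0.0848] 4
  4 x [-0.0, -0.0, 0.9] [0.01, -0.0, 0.01]
```

Emit:
move_arm(
  series=[
    {"offset":[-0.28,-0.77,0.25],"rot":[-0.03,-0.22,-0.11],"grip":0},
    {"offset":[-0.26,-0.78,0.26],"rot":[-0.03,-0.22,-0.11],"grip":0},
    {"offset":[-0.25,-0.78,0.26],"rot":[-0.03,-0.22,-0.11],"grip":0},
    {"offset":[-0.23,-0.78,0.26],"rot":[-0.03,-0.22,-0.11],"grip":0},
    {"offset":[-0.21,-0.79,0.26],"rot":[-0.03,-0.22,-0.11],"grip":0},
    {"offset":[-0.2,-0.78,0.27],"rot":[-0.03,-0.22,-0.11],"grip":0},
    {"offset":[-0.18,-0.8,0.27],"rot":[-0.03,-0.22,-0.11],"grip":0},
    {"offset":[-0.17,-0.79,0.27],"rot":[-0.03,-0.22,-0.11],"grip":0},
    {"offset":[-0.16,-0.7,0.27],"rot":[-0.03,-0.22,-0.11],"grip":0},
    {"offset":[-0.14,-0.6,0.2],"rot":[-0.03,-0.22,-0.11],"grip":0},
  ],
)

```text
time: 11.75
position: [0.5703, -0.1046, 0.1644]
tool_rot: [179.9, 28.5, 178.7]
wrist_force: [0.3, 0.6, -0.7]
width: 0.639
grip_force: 37.7
```

Run:
```python
from h import *
from station import eyes
p=eyes.snapshot("scene"); im=p["image"][:,:,::-1]; cv2.imwrite("pics/s2.png",cv2.resize(im[140:310,190:360],None,fx=3,fy=3)); rimfit(p)
o=ori(178.5,.5); u=-o.apply([0,0,1])
tgt=binpt(.060-.028,-.063,.062,.5)
plan([(tgt+u*.09,o),(tgt,o)],step=23)
```

```text
-0.1 19 xmin -0.0354 ztop 0.0938
0.04 15 xmin -0.0336 ztop 0.0913
0.08 14 xmin -0.035 ztop 0.0927
t 11.8 now [ 0.5703 -0.1064  0.1635] [180.   28.5 178.8] F [-0.8 -2.5 -1.4] w 0.641
-> [ 0.5716 -0.1118  0.1637] 1
  1 x [-0.05, -0.21, 0.02] [0.03, -0.02, 0.04]
-> [ 0.6147 -0.1129  0.0848] 4
  4 x [-0.0, -0.0, 0.9] [-0.0, -0.0, 0.0]
```

View pics/s2.png

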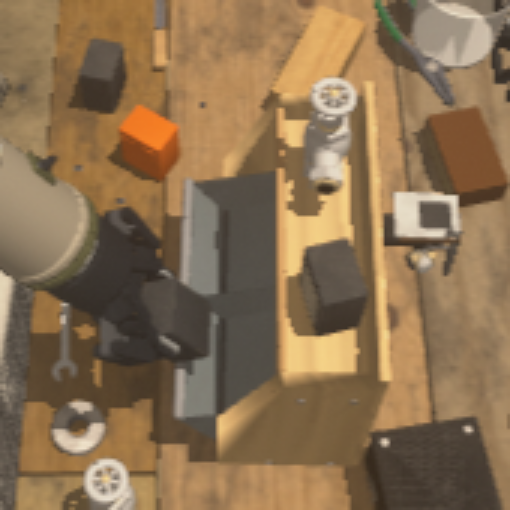

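Emit:
move_arm(
  series=[
    {"offset":[-0.04,-0.15,0.02],"rot":[0.03,0,0.04],"grip":0},
    {"offset":[0,0,0.8],"rot":[0,0,0],"grip":0},
    {"offset":[0,0,0.9],"rot":[0,0,0],"grip":0},
    {"offset":[0,0,0.9],"rot":[0,0,0],"grip":0},
    {"offset":[0,0,0.8],"rot":[0,0,0],"grip":0},
    {"offset":[0,0,0],"rot":[0,0,0],"grip":0},
  ],
)

```text
time: 12.3
position: [0.6117, -0.1068, 0.0866]
tool_rot: [179.8, 28.2, 178.4]
wrist_force: [0.3, -0.4, -0.7]
width: 0.638
grip_force: 41.8
```

Run:
```python
from h import *
o=ori(178.5,.5)
plan([(binpt(.060-.028,-.063,.062,.5),o)],step=23)
```

```text
t 12.3 now [ 0.6117 -0.1068  0.0866] [179.8  28.2 178.4] F [ 0.3 -0.4 -0.7] w 0.638
-> [ 0.6147 -0.1129  0.0848] 1
  1 x [-0.08, -0.24, 0.13] [0.03, -0.07, -0.01]
```

Emit:
move_arm(
  series=[
    {"offset":[-0.06,-0.24,0.1],"rot":[0,0,0],"grip":0},
    {"offset":[0,0,0],"rot":[0,0,0],"grip":0},
    {"offset":[0,0,0],"rot":[0,0,0],"grip":0.55},
    {"offset":[0,0,0],"rot":[0,0,0],"grip":0.55},
    {"offset":[0,0,0],"rot":[0,0,0],"grip":0.55},
    {"offset":[0,0,-0.4],"rot":[0,0,0],"grip":0.55},
    {"offset":[0,0,-0.8],"rot":[0,0,0],"grip":0.55},
    {"offset":[0,0,-0.9],"rot":[0,0,0],"grip":0.55},
    {"offset":[0,0,-0.9],"rot":[0,0,0],"grip":0.55},
    {"offset":[0,0,-0.9],"rot":[0,0,0],"grip":0.55},
  ],
)

```text
time: 13.13
position: [0.5671, -0.1129, 0.1751]
tool_rot: [179.9, 28.4, 178.4]
wrist_force: [-0.2, -0.6, 0.1]
width: 0.778
grip_force: 0.0
```

Run:
```python
from h import *
p=wrist(); cv2.imwrite("pics/w3.png",p["image"][:,:,::-1]); rimfit(p)
plan([([.49,.12,.18],ori(170,.15)),([.484,.247,.16],ori(167,0)),([.484,.247,.043],ori(167,0))],step=23)
```

```text
-0.1 260 xmin -0.0406 ztop 0.0941
-0.06 899 xmin -0.04 ztop 0.0941
-0.02 258 xmin -0.0402 ztop 0.094
0.04 255 xmin -0.0398 ztop 0.094
0.08 244 xmin -0.0399 ztop 0.0938
t 13.18 now [ 0.5681 -0.1136  0.1801] [-180.    28.7  178.5] F [ 1.4 -0.8  2.6] w 0.773
-> [0.49 0.12 0.18] 11
  rot [0.02, 0.3, 0.13]
   [0.27, 0.84, -0.15]
   [0.28, 0.84, -0.14]
   [0.3, 0.83, -0.13]
   [0.32, 0.83, -0.12]
   [0.33, 0.83, -0.12]
   [0.35, 0.82, -0.11]
   [0.36, 0.81, -0.1]
   [0.37, 0.81, -0.09]
   [0.39, 0.8, -0.07]
   [0.4, 0.8, -0.07]
   [0.41, 0.79, -0.06]
-> [0.484 0.247 0.16 ] 6
  6 x [0.21, 0.82, 0.12] [0.05, 0.24, 0.08]
-> [0.484 0.247 0.043] 6
  6 x [0.0, 0.0, 0.78] [-0.0, 0.0, -0.0]
```

View pics/w3.png

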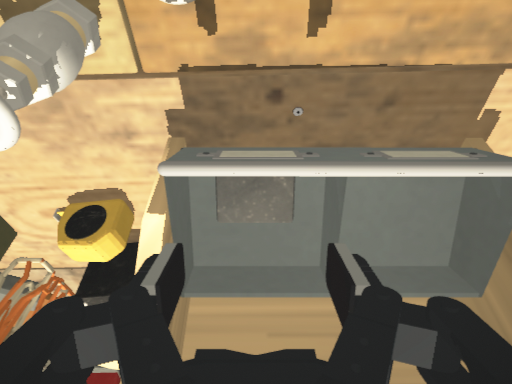

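Emit:
move_arm(
  series=[
    {"offset":[0.27,0.84,-0.15],"rot":[0.02,0.3,0.13],"grip":0.8},
    {"offset":[0.28,0.84,-0.14],"rot":[0.02,0.3,0.13],"grip":0.8},
    {"offset":[0.3,0.83,-0.13],"rot":[0.02,0.3,0.13],"grip":0.8},
    {"offset":[0.32,0.83,-0.12],"rot":[0.02,0.3,0.13],"grip":0.8},
    {"offset":[0.33,0.83,-0.12],"rot":[0.02,0.3,0.13],"grip":0.8},
    {"offset":[0.35,0.82,-0.11],"rot":[0.02,0.3,0.13],"grip":0.8},
    {"offset":[0.36,0.81,-0.1],"rot":[0.02,0.3,0.13],"grip":0.8},
    {"offset":[0.37,0.81,-0.09],"rot":[0.02,0.3,0.13],"grip":0.8},
    {"offset":[0.39,0.8,-0.07],"rot":[0.02,0.3,0.13],"grip":0.8},
    {"offset":[0.4,0.8,-0.07],"rot":[0.02,0.3,0.13],"grip":0.8},
  ],
)

```text
time: 14.02
position: [0.4963, 0.1004, 0.1753]
tool_rot: [178.4, 10.2, 170.4]
wrist_force: [-0.1, -0.1, -0.0]
width: 0.9
grip_force: 0.0
```

Emit:
move_arm(
  series=[
    {"offset":[0.41,0.79,-0.06],"rot":[0.02,0.3,0.13],"grip":0.8},
    {"offset":[0.21,0.82,0.12],"rot":[0.05,0.24,0.08],"grip":0.8},
    {"offset":[0.21,0.82,0.12],"rot":[0.05,0.24,0.08],"grip":0.8},
    {"offset":[0.21,0.82,0.12],"rot":[0.05,0.24,0.08],"grip":0.8},
    {"offset":[0.21,0.82,0.12],"rot":[0.05,0.24,0.08],"grip":0.8},
    {"offset":[0.21,0.82,0.12],"rot":[0.05,0.24,0.08],"grip":0.8},
    {"offset":[0.21,0.82,0.12],"rot":[0.05,0.24,0.08],"grip":0.8},
    {"offset":[0,0,0],"rot":[0,0,0],"grip":0.8},
    {"offset":[0,0,0],"rot":[0,0,0],"grip":0.8},
  ],
)

```text
time: 14.77
position: [0.4844, 0.2479, 0.1562]
tool_rot: [-180.0, -0.2, 167.1]
wrist_force: [-0.3, 0.3, -0.0]
width: 0.896
grip_force: 0.0
```

Run:
```python
from h import *
p=wrist()
P=cloud(p).reshape(-1,3)
q=P[(np.hypot(P[:,0]-.484,P[:,1]-.247)<.045)&(P[:,2]>.06)&(P[:,2]<.08)]
if len(q)>10: print(len(q),rect(q),np.median(q[:,2]).round(4))
plan([([.484,.247,.048],ori(167,0))],step=22)
```

```text
4602 (array([483.6, 248.1]), array([55.1, 40.9]), 76.9) 0.0711
t 14.82 now [0.4845 0.2472 0.1563] [-180.    -0.2  167. ] F [-0.2 -1.1  0.3] w 0.903
-> [0.484 0.247 0.048] 5
  5 x [-0.0, -0.0, 0.87] [-0.0, -0.01, 0.0]
```

Emit:
move_arm(
  series=[
    {"offset":[0,0,0.86],"rot":[0,0,0],"grip":0.8},
    {"offset":[0,0,0.86],"rot":[0,0,0],"grip":0.8},
    {"offset":[0,0,0.86],"rot":[0,0,0],"grip":0.8},
    {"offset":[0,0,0.86],"rot":[0,0,0],"grip":0.8},
    {"offset":[0,0,0.76],"rot":[0,0,0],"grip":0.8},
    {"offset":[0,0,0],"rot":[0,0,0],"grip":0.8},
    {"offset":[0,0,0],"rot":[0,0,0],"grip":0},
    {"offset":[0,0,0],"rot":[0,0,0],"grip":0},
    {"offset":[0,0,0],"rot":[0,0,0],"grip":0},
    {"offset":[0,0,0],"rot":[0,0,0],"grip":0},
  ],
)

```text
time: 15.65
position: [0.4851, 0.2476, 0.0529]
tool_rot: [179.9, -0.1, 167.0]
wrist_force: [0.4, -0.1, 5.7]
width: 0.636
grip_force: 39.7
```

Run:
```python
from h import *
from station import readout
h=readout.read_state()["position"][2]
o=ori(178.5,.5); u=-o.apply([0,0,1])
tgt=binpt(.060+.018,-.063,.004+h+.006,.5)
plan([([.484,.247,.15],ori(167,0)),(tgt+u*.10+[-.02,.1,.03],ori(174,.3)),(tgt+u*.1,o),(tgt,o)],step=23)
# deck clearance of body
for b in(.0375,.0425):
  B=tgt+u*.054; D=C0+Rc.apply([.05,-.063,.19]); xt=o.apply([1,0,0]); print(b,"deck lateral",abs((D-tgt)@xt)-b,"along",(D-tgt)@u)
```

```text
t 15.65 now [0.4851 0.2476 0.0529] [ 1.799e+02 -1.000e-01  1.670e+02] F [ 0.4 -0.1  5.7] w 0.636
-> [0.484 0.247 0.15 ] 5
  5 x [0.01, -0.01, -0.78] [0.0, -0.0, -0.0]
-> [ 0.5867 -0.0127  0.2254] 13
  rot [-0.03, -0.22, -0.09]
   [-0.49, -0.71, -0.23]
   [-0.48, -0.71, -0.23]
   [-0.49, -0.71, -0.21]
   [-0.48, -0.72, -0.21]
   [-0.48, -0.72, -0.2]
   [-0.48, -0.73, -0.19]
   [-0.48, -0.73, -0.18]
   [-0.47, -0.74, -0.17]
   [-0.47, -0.73, -0.17]
   [-0.47, -0.75, -0.15]
   [-0.46, -0.74, -0.15]
   [-0.46, -0.75, -0.14]
   [-0.46, -0.76, -0.13]
-> [ 0.6067 -0.1127  0.1954] 5
  rot [-0.01, -0.38, -0.15]
   [-0.16, -0.78, 0.28]
   [-0.14, -0.79, 0.29]
   [-0.12, -0.79, 0.29]
   [-0.09, -0.79, 0.3]
   [-0.06, -0.79, 0.3]
-> [ 0.6546 -0.114   0.1076] 5
  5 x [-0.0, 0.0, 0.8] [-0.0, -0.0, 0.0]
0.0375 deck lateral 0.012278597350254127 along 0.06668915806030117
0.0425 deck lateral 0.007278597350254122 along 0.06668915806030117
```

Emit:
move_arm(
  series=[
    {"offset":[0,0,-0.78],"rot":[0,0,0],"grip":0},
    {"offset":[0,0,-0.78],"rot":[0,0,0],"grip":0},
    {"offset":[0,0,-0.78],"rot":[0,0,0],"grip":0},
    {"offset":[0,0,-0.78],"rot":[0,0,0],"grip":0},
    {"offset":[0,0,-0.78],"rot":[0,0,0],"grip":0},
    {"offset":[-0.49,-0.71,-0.23],"rot":[-0.03,-0.22,-0.09],"grip":0},
    {"offset":[-0.48,-0.71,-0.23],"rot":[-0.03,-0.22,-0.09],"grip":0},
    {"offset":[-0.48,-0.71,-0.21],"rot":[-0.03,-0.22,-0.09],"grip":0},
    {"offset":[-0.48,-0.72,-0.21],"rot":[-0.03,-0.22,-0.09],"grip":0},
    {"offset":[-0.48,-0.72,-0.2],"rot":[-0.03,-0.22,-0.09],"grip":0},
  ],
)

```text
time: 16.48
position: [0.5241, 0.1468, 0.1788]
tool_rot: [179.3, 6.5, 169.7]
wrist_force: [0.1, -1.0, -1.6]
width: 0.643
grip_force: 38.6
```

Emit:
move_arm(
  series=[
    {"offset":[-0.48,-0.73,-0.19],"rot":[-0.03,-0.22,-0.09],"grip":0},
    {"offset":[-0.48,-0.73,-0.18],"rot":[-0.03,-0.22,-0.09],"grip":0},
    {"offset":[-0.45,-0.74,-0.17],"rot":[-0.03,-0.22,-0.09],"grip":0},
    {"offset":[-0.45,-0.74,-0.17],"rot":[-0.03,-0.22,-0.09],"grip":0},
    {"offset":[-0.45,-0.75,-0.15],"rot":[-0.03,-0.22,-0.09],"grip":0},
    {"offset":[-0.42,-0.74,-0.15],"rot":[-0.03,-0.22,-0.09],"grip":0},
    {"offset":[-0.42,-0.75,-0.14],"rot":[-0.03,-0.22,-0.09],"grip":0},
    {"offset":[-0.42,-0.76,-0.13],"rot":[-0.03,-0.22,-0.09],"grip":0},
  ],
)

```text
time: 17.15
position: [0.5831, -0.0131, 0.2243]
tool_rot: [178.7, 17.1, 173.9]
wrist_force: [0.6, 0.3, -2.1]
width: 0.635
grip_force: 38.6
```

Run:
```python
from h import *
o=ori(178.5,.5); u=-o.apply([0,0,1])
tgt=binpt(.060+.012,-.063,.063,.5)
plan([(tgt+u*.1,o),(tgt,o)],step=20)
```

```text
t 17.15 now [ 0.5831 -0.0131  0.2243] [178.7  17.1 173.9] F [ 0.6  0.3 -2.1] w 0.635
-> [ 0.6014 -0.1126  0.1926] 6
  rot [-0.01, -0.32, -0.12]
   [-0.12, -0.65, 0.24]
   [-0.11, -0.66, 0.25]
   [-0.08, -0.65, 0.25]
   [-0.08, -0.66, 0.25]
   [-0.05, -0.66, 0.26]
   [-0.04, -0.66, 0.25]
-> [ 0.6493 -0.1138  0.1048] 5
  5 x [0.0, 0.0, 0.8] [-0.0, 0.0, -0.0]
```

Emit:
move_arm(
  series=[
    {"offset":[-0.12,-0.65,0.24],"rot":[-0.01,-0.32,-0.12],"grip":0},
    {"offset":[-0.11,-0.66,0.25],"rot":[-0.01,-0.32,-0.12],"grip":0},
    {"offset":[-0.08,-0.65,0.25],"rot":[-0.01,-0.32,-0.12],"grip":0},
    {"offset":[-0.08,-0.66,0.25],"rot":[-0.01,-0.32,-0.12],"grip":0},
    {"offset":[-0.05,-0.66,0.26],"rot":[-0.01,-0.32,-0.12],"grip":0},
    {"offset":[-0.04,-0.66,0.25],"rot":[-0.01,-0.32,-0.12],"grip":0},
    {"offset":[0,0,0],"rot":[0,0,0],"grip":0},
    {"offset":[0,0,0.6],"rot":[0,0,0],"grip":0},
  ],
)

```text
time: 17.82
position: [0.6087, -0.1133, 0.181]
tool_rot: [-179.9, 28.7, 178.3]
wrist_force: [-0.3, 0.4, -0.8]
width: 0.637
grip_force: 38.8
```

Run:
```python
from h import *
o=ori(178.5,.5); u=-o.apply([0,0,1])
tgt=binpt(.060+.012,-.063,.063,.5)
plan([(tgt,o)],step=20)
```

```text
t 17.82 now [ 0.6087 -0.1133  0.181 ] [-179.9   28.7  178.3] F [-0.3  0.4 -0.8] w 0.637
-> [ 0.6493 -0.1138  0.1048] 5
  5 x [0.01, 0.01, 0.69] [-0.01, 0.0, -0.01]
```

Emit:
move_arm(
  series=[
    {"offset":[0,0,0.7],"rot":[0,0,0],"grip":0},
    {"offset":[0,0,0.7],"rot":[0,0,0],"grip":0},
    {"offset":[0,0,0.7],"rot":[0,0,0],"grip":0},
    {"offset":[0,0,0.7],"rot":[0,0,0],"grip":0},
    {"offset":[0,0,0.5],"rot":[0,0,0],"grip":0},
    {"offset":[0,0,0],"rot":[0,0,0],"grip":0},
  ],
)

```text
time: 18.32
position: [0.6468, -0.112, 0.1031]
tool_rot: [180.0, 28.3, 178.4]
wrist_force: [0.1, -0.3, -1.7]
width: 0.636
grip_force: 38.5
```

Run:
```python
from h import *
o=ori(178.5,.5); u=-o.apply([0,0,1])
tgt=binpt(.060+.012,-.063,.063,.5)
plan([(tgt,o)],step=20)
```

```text
t 18.32 now [ 0.6468 -0.112   0.1031] [180.   28.3 178.4] F [ 0.1 -0.3 -1.7] w 0.636
-> [ 0.6493 -0.1138  0.1048] 1
  1 x [-0.12, -0.07, -0.01] [-0.01, -0.06, -0.02]
```

Free of contact; release and retract.

Emit:
move_arm(
  series=[
    {"offset":[0,0,0],"rot":[0,0,0],"grip":0.55},
    {"offset":[0,0,0],"rot":[0,0,0],"grip":0.55},
    {"offset":[0,0,0],"rot":[0,0,0],"grip":0.55},
    {"offset":[0,0,-0.4],"rot":[0,0,0],"grip":0.55},
    {"offset":[0,0,-0.8],"rot":[0,0,0],"grip":0.55},
    {"offset":[0,0,-0.9],"rot":[0,0,0],"grip":0.55},
    {"offset":[0,0,-0.9],"rot":[0,0,0],"grip":0.55},
    {"offset":[0,0,-0.9],"rot":[0,0,0],"grip":0.55},
    {"offset":[0,0,-0.6],"rot":[0,0,0],"grip":0.55},
    {"offset":[0,0,0],"rot":[0,0,0],"grip":0.4},
  ],
)

```text
time: 19.15
position: [0.5954, -0.1124, 0.2107]
tool_rot: [-179.7, 29.0, 178.4]
wrist_force: [0.7, 0.1, 0.6]
width: 0.703
grip_force: 0.0
```

Run:
```python
from h import *
p=wrist(); cv2.imwrite("pics/w4.png",p["image"][:,:,::-1]); rimfit(p)
P=cloud(p).reshape(-1,3); q=P[(np.hypot(P[:,0]-.521,P[:,1]+.2435)<.04)&(P[:,2]>.105)&(P[:,2]<.14)]
if len(q)>10: print(len(q),rect(q))
plan([([.521,-.2435,.20],ori(116.5,0)),([.521,-.2435,.114],ori(116.5,0))],step=20)
```

```text
-0.1 240 xmin -0.04 ztop 0.0945
-0.06 1441 xmin -0.0393 ztop 0.0945
-0.02 246 xmin -0.0396 ztop 0.0945
0.04 229 xmin -0.0395 ztop 0.0944
0.08 230 xmin -0.0394 ztop 0.0942
1206 (array([ 525.3, -228.7]), array([10.3, 32.4]), 58.8)
t 19.2 now [ 0.5952 -0.1122  0.2085] [-179.8   28.9  178.4] F [-0.4 -0.1 -0.1] w 0.697
-> [ 0.521  -0.2435  0.2   ] 13
  rot [0.2, 0.34, 0.78]
   [0.2, -0.41, -0.08]
   [0.17, -0.43, -0.07]
   [0.14, -0.44, -0.05]
   [0.1, -0.45, -0.03]
   [0.07, -0.46, -0.03]
   [0.03, -0.46, -0.01]
   [-0.01, -0.47, -0.0]
   [-0.05, -0.46, 0.0]
   [-0.08, -0.46, 0.02]
   [-0.12, -0.45, 0.02]
   [-0.16, -0.43, 0.02]
   [-0.2, -0.42, 0.03]
   [-0.23, -0.41, 0.02]
-> [ 0.521  -0.2435  0.114 ] 5
  5 x [-0.0, 0.0, 0.69] [-0.01, -0.01, -0.01]
```

View pics/w4.png

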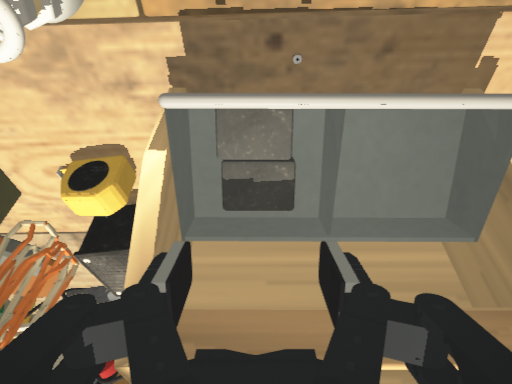

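Emit:
move_arm(
  series=[
    {"offset":[0.2,-0.41,-0.08],"rot":[0.2,0.34,0.78],"grip":0.5},
    {"offset":[0.17,-0.43,-0.07],"rot":[0.2,0.34,0.78],"grip":0.5},
    {"offset":[0.14,-0.44,-0.05],"rot":[0.2,0.34,0.78],"grip":0.5},
    {"offset":[0.1,-0.45,-0.03],"rot":[0.2,0.34,0.78],"grip":0.5},
    {"offset":[0.07,-0.46,-0.03],"rot":[0.2,0.34,0.78],"grip":0.5},
    {"offset":[0.03,-0.46,-0.01],"rot":[0.2,0.34,0.78],"grip":0.5},
    {"offset":[-0.01,-0.47,0],"rot":[0.2,0.34,0.78],"grip":0.5},
    {"offset":[-0.05,-0.46,0],"rot":[0.2,0.34,0.78],"grip":0.5},
    {"offset":[-0.08,-0.46,0.02],"rot":[0.2,0.34,0.78],"grip":0.5},
    {"offset":[-0.12,-0.45,0.02],"rot":[0.2,0.34,0.78],"grip":0.5},
  ],
)

```text
time: 20.03
position: [0.5366, -0.2127, 0.1968]
tool_rot: [177.6, 5.7, 129.9]
wrist_force: [-0.1, 0.1, 0.3]
width: 0.754
grip_force: 0.0
```

Emit:
move_arm(
  series=[
    {"offset":[-0.16,-0.43,0.02],"rot":[0.2,0.34,0.78],"grip":0.5},
    {"offset":[-0.2,-0.42,0.03],"rot":[0.2,0.34,0.78],"grip":0.5},
    {"offset":[-0.23,-0.41,0.02],"rot":[0.2,0.34,0.78],"grip":0.5},
    {"offset":[0,0,0],"rot":[0,0,0],"grip":0.5},
    {"offset":[0,0,0],"rot":[0,0,0],"grip":0.5},
  ],
)

```text
time: 20.45
position: [0.5199, -0.2433, 0.1948]
tool_rot: [-179.4, -0.6, 116.2]
wrist_force: [-0.1, -0.2, -0.1]
width: 0.751
grip_force: 0.0
```

Run:
```python
from h import *
from station import eyes
for n in("wrist","top","scene"):
    p=wrist() if n=="wrist" else eyes.snapshot(n)
    P=cloud(p).reshape(-1,3)
    for zl,zh in((.108,.135),(.03,.09)):
        q=P[(np.hypot(P[:,0]-.53,P[:,1]+.255)<.055)&(P[:,2]>zl)&(P[:,2]<zh)]
        if len(q)>10: print(n,zl,len(q),rect(q),np.percentile(q[:,2],95).round(4))
plan([([.521,-.2435,.114],ori(116.5,0))],step=20)
```

```text
wrist 0.108 2528 (array([ 517.6, -241.3]), array([39.2, 39.1]), 87.5) 0.1257
wrist 0.03 1265 (array([ 523. , -255.1]), array([41.4, 71.4]), 23.4) 0.0819
scene 0.108 165 (array([ 520.7, -243.4]), array([37. , 36.3]), 2.1) 0.1254
scene 0.03 225 (array([ 530.9, -260.5]), array([41.8, 61.5]), 26.6) 0.0796
t 20.6 now [ 0.5199 -0.2423  0.1957] [-179.5   -0.6  116.3] F [-0.  -0.1  1.3] w 0.75
-> [ 0.521  -0.2435  0.114 ] 5
  5 x [-0.02, 0.01, 0.65] [-0.02, -0.02, -0.01]
```

Emit:
move_arm(
  series=[
    {"offset":[-0.01,0,0.65],"rot":[0,0,0.2],"grip":0.5},
    {"offset":[-0.01,0,0.65],"rot":[0,0,0],"grip":0.5},
    {"offset":[0,0,0.65],"rot":[0,0,0],"grip":0.5},
    {"offset":[0,0,0.65],"rot":[0,0,0],"grip":0.5},
    {"offset":[0,0,0.6],"rot":[0,0,0],"grip":0.5},
    {"offset":[0,0,0.1],"rot":[0,0,0],"grip":0.5},
    {"offset":[0,0,0],"rot":[0,0,0],"grip":-0.5},
    {"offset":[0,0,0],"rot":[0,0,0],"grip":-0.5},
    {"offset":[0,0,0],"rot":[0,0,0],"grip":-0.5},
    {"offset":[0,0,0],"rot":[0,0,0],"grip":-0.5},
  ],
  newtons=70,
)

```text
time: 21.43
position: [0.5199, -0.2433, 0.1153]
tool_rot: [-179.5, -0.4, 115.0]
wrist_force: [0.7, 1.6, 2.3]
width: 0.42
grip_force: 66.8
```

Emit:
move_arm(
  series=[
    {"offset":[0,0,0],"rot":[0,0,0],"grip":-0.5},
    {"offset":[0,0,-0.3],"rot":[0,0,0],"grip":-0.5},
    {"offset":[0,0,-0.7],"rot":[0,0,0],"grip":-0.5},
  ],
)

```text
time: 21.68
position: [0.5171, -0.242, 0.136]
tool_rot: [-179.2, -0.8, 115.0]
wrist_force: [-0.4, 1.1, -6.2]
width: 0.42
grip_force: 67.3
```

Run:
```python
from h import *
o=ori(178.5,.5); u=-o.apply([0,0,1])
# stem 26 mm behind inner front; TCP 112 above underside
tgt=binpt(.036,.063,.004+.112+.006,.5); print(tgt)
plan([([.50,-.22,.27],ori(130,.1)),(tgt+u*.10,o),(tgt,o)],step=22)
```

```text
[0.59276142 0.01368249 0.13932439]
t 21.68 now [ 0.5171 -0.242   0.136 ] [-179.2   -0.8  115. ] F [-0.4  1.1 -6.2] w 0.42
-> [ 0.5  -0.22  0.27] 7
  rot [-0.13, -0.1, -0.36]
   [0.17, -0.05, -0.76]
   [0.16, -0.02, -0.77]
   [0.15, -0.02, -0.76]
   [0.14, 0.01, -0.77]
   [0.14, 0.01, -0.77]
   [0.13, 0.04, -0.77]
   [0.11, 0.05, -0.78]
-> [0.5448 0.0149 0.2271] 12
  rot [-0.13, -0.3, -0.66]
   [0.51, 0.61, 0.16]
   [0.48, 0.64, 0.14]
   [0.43, 0.67, 0.15]
   [0.39, 0.69, 0.14]
   [0.35, 0.72, 0.13]
   [0.3, 0.74, 0.14]
   [0.26, 0.76, 0.14]
   [0.2, 0.77, 0.14]
   [0.16, 0.78, 0.15]
   [0.1, 0.79, 0.15]
   [0.06, 0.79, 0.16]
   [0.01, 0.79, 0.17]
-> [0.5928 0.0137 0.1393] 5
  5 x [-0.0, 0.01, 0.8] [-0.01, 0.0, -0.01]
```

Emit:
move_arm(
  series=[
    {"offset":[0.17,-0.05,-0.76],"rot":[-0.13,-0.1,-0.36],"grip":-0.5},
    {"offset":[0.16,-0.02,-0.77],"rot":[-0.13,-0.1,-0.36],"grip":-0.5},
    {"offset":[0.15,-0.02,-0.76],"rot":[-0.13,-0.1,-0.36],"grip":-0.5},
    {"offset":[0.14,0.01,-0.77],"rot":[-0.13,-0.1,-0.36],"grip":-0.5},
    {"offset":[0.14,0.01,-0.77],"rot":[-0.13,-0.1,-0.36],"grip":-0.5},
    {"offset":[0.13,0.04,-0.77],"rot":[-0.13,-0.1,-0.36],"grip":-0.5},
    {"offset":[0.11,0.05,-0.78],"rot":[-0.13,-0.1,-0.36],"grip":-0.5},
    {"offset":[0.51,0.61,0.16],"rot":[-0.13,-0.3,-0.66],"grip":-0.5},
    {"offset":[0.48,0.64,0.14],"rot":[-0.13,-0.3,-0.66],"grip":-0.5},
    {"offset":[0.43,0.67,0.15],"rot":[-0.13,-0.3,-0.66],"grip":-0.5},
  ],
  newtons=100,
)

```text
time: 22.52
position: [0.5125, -0.1616, 0.2619]
tool_rot: [174.7, 10.7, 141.5]
wrist_force: [0.4, -0.4, -6.3]
width: 0.415
grip_force: 95.8
```

Emit:
move_arm(
  series=[
    {"offset":[0.39,0.69,0.14],"rot":[-0.13,-0.3,-0.66],"grip":-0.5},
    {"offset":[0.35,0.72,0.13],"rot":[-0.13,-0.3,-0.66],"grip":-0.5},
    {"offset":[0.3,0.74,0.14],"rot":[-0.13,-0.3,-0.66],"grip":-0.5},
    {"offset":[0.26,0.76,0.14],"rot":[-0.13,-0.3,-0.66],"grip":-0.5},
    {"offset":[0.2,0.77,0.14],"rot":[-0.13,-0.3,-0.66],"grip":-0.5},
    {"offset":[0.16,0.78,0.15],"rot":[-0.13,-0.3,-0.66],"grip":-0.5},
    {"offset":[0.1,0.79,0.15],"rot":[-0.13,-0.3,-0.66],"grip":-0.5},
    {"offset":[0.06,0.79,0.1],"rot":[-0.13,-0.3,-0.66],"grip":-0.5},
    {"offset":[0.01,0.79,0.1],"rot":[-0.13,-0.3,-0.66],"grip":-0.5},
    {"offset":[0,0,0],"rot":[0,0,0],"grip":-0.5},
  ],
)

```text
time: 23.35
position: [0.5432, 0.0169, 0.2297]
tool_rot: [-179.6, 28.8, 178.7]
wrist_force: [-1.7, -0.9, -5.1]
width: 0.41
grip_force: 96.3
```

Run:
```python
from h import *
from station import eyes
p=eyes.snapshot("scene"); im=p["image"][:,:,::-1]; cv2.imwrite("pics/s3.png",cv2.resize(im[140:310,190:360],None,fx=3,fy=3)); rimfit(p)
o=ori(178.5,.5); u=-o.apply([0,0,1])
tgt=binpt(.036,.063,.122,.5); print(tgt)
plan([(tgt,o)],step=20)
```

```text
-0.1 20 xmin -0.034 ztop 0.0936
-0.06 75 xmin -0.0355 ztop 0.095
-0.02 19 xmin -0.0343 ztop 0.0935
0.04 13 xmin -0.0336 ztop 0.0943
[0.59276142 0.01368249 0.13932439]
t 23.4 now [0.5433 0.0156 0.2303] [-179.6   28.8  178.6] F [-0.3 -0.3 -4.3] w 0.403
-> [0.5928 0.0137 0.1393] 6
  6 x [0.0, 0.0, 0.69] [-0.01, 0.0, 0.0]
```

View pics/s3.png

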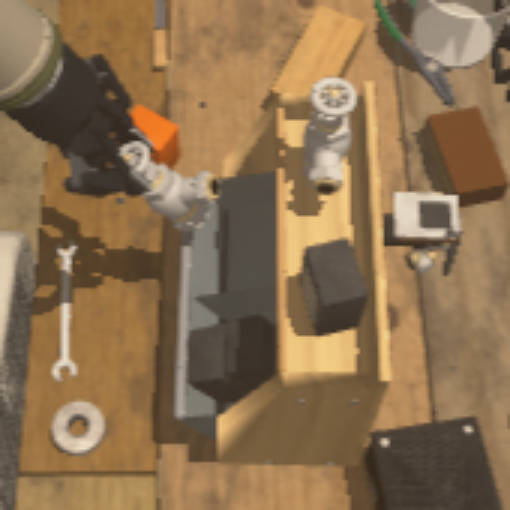

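Emit:
move_arm(
  series=[
    {"offset":[0,0,0.7],"rot":[0,0,0],"grip":-0.5},
    {"offset":[0,0,0.7],"rot":[0,0,0],"grip":-0.5},
    {"offset":[0,0,0.7],"rot":[0,0,0],"grip":-0.5},
    {"offset":[0,0,0.7],"rot":[0,0,0],"grip":-0.5},
    {"offset":[0,0,0.6],"rot":[0,0,0],"grip":-0.5},
    {"offset":[0,0,0.4],"rot":[0,0,0],"grip":-0.5},
    {"offset":[0,0,0.2],"rot":[0,0,0],"grip":-0.5},
    {"offset":[0,0,0],"rot":[0,0,0],"grip":-0.5},
  ],
)

```text
time: 24.07
position: [0.5925, 0.0113, 0.1428]
tool_rot: [-179.6, 28.8, 178.3]
wrist_force: [-0.8, -0.6, -5.7]
width: 0.41
grip_force: 96.4
```

Run:
```python
from h import *
o=ori(178.5,.5)
plan([(binpt(.036,.063,.119,.5),o)],step=20)
```

```text
t 24.07 now [0.5925 0.0113 0.1428] [-179.6   28.8  178.3] F [-0.8 -0.6 -5.7] w 0.41
-> [0.5942 0.0136 0.1367] 1
  1 x [0.06, 0.1, 0.25] [-0.09, 0.02, -0.03]
```

Emit:
move_arm(
  series=[
    {"offset":[0.04,0.05,0.2],"rot":[0,0,0],"grip":-0.5},
    {"offset":[0,0,0],"rot":[0,0,0],"grip":-0.5},
    {"offset":[0,0,0],"rot":[0,0,0],"grip":0.4},
    {"offset":[0,0,0],"rot":[0,0,0],"grip":0.4},
    {"offset":[0,0,0],"rot":[0,0,0],"grip":0.4},
    {"offset":[0,0,-0.4],"rot":[0,0,0],"grip":0.4},
    {"offset":[0,0,-0.6],"rot":[0,0,0],"grip":0.4},
    {"offset":[0,0,-0.8],"rot":[0,0,0],"grip":0.4},
    {"offset":[0,0,-0.9],"rot":[0,0,0],"grip":0.4},
    {"offset":[0,0,-0.9],"rot":[0,0,0],"grip":0.4},
  ],
)

```text
time: 24.9
position: [0.5513, 0.0151, 0.2205]
tool_rot: [-179.5, 29.1, 178.4]
wrist_force: [1.5, -0.6, 0.8]
width: 0.699
grip_force: 0.0
```

Run:
```python
from h import *
from station import eyes
p=wrist(); cv2.imwrite("pics/w5.png",p["image"][:,:,::-1]); rimfit(p)
rimfit(eyes.snapshot("scene"))
# push pose: shut fingers, TCP a bit above rim so fingertips reach past it, in front of the rim at divider line
o=ori(178.5,.3)
pre=binpt(.002,-.02,.081,.5)+[-.045,0,0]
print(pre)
plan([(pre+[-.01,0,.10],o),(pre,o)],step=22)
```

```text
-0.1 156 xmin -0.0397 ztop 0.0948
-0.06 975 xmin -0.0389 ztop 0.0946
-0.02 159 xmin -0.0394 ztop 0.0945
0.04 229 xmin -0.039 ztop 0.0946
0.08 262 xmin -0.0388 ztop 0.0944
-0.1 21 xmin -0.0342 ztop 0.0933
-0.06 77 xmin -0.0327 ztop 0.0957
-0.02 15 xmin -0.0343 ztop 0.0941
0.04 58 xmin -0.0313 ztop 0.095
[ 0.53541086 -0.06902255  0.08704304]
t 25.0 now [0.5533 0.0151 0.2249] [-179.5   29.5  178.4] F [ 0.4 -0.6  0.8] w 0.695
-> [ 0.5254 -0.069   0.187 ] 5
  rot [-0.02, 0.41, -0.0]
   [0.33, -0.68, 0.17]
   [0.32, -0.67, 0.18]
   [0.31, -0.68, 0.19]
   [0.3, -0.68, 0.21]
   [0.3, -0.68, 0.22]
-> [ 0.5354 -0.069   0.087 ] 5
  5 x [0.16, 0.0, 0.79] [0.0, 0.0, -0.0]
```

View pics/w5.png

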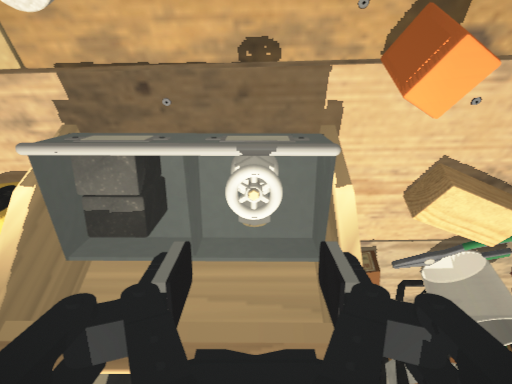

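Emit:
move_arm(
  series=[
    {"offset":[0.33,-0.68,0.17],"rot":[0,0.41,0],"grip":-1},
    {"offset":[0.32,-0.67,0.18],"rot":[0,0.41,0],"grip":-1},
    {"offset":[0.31,-0.68,0.19],"rot":[0,0.41,0],"grip":-1},
    {"offset":[0.3,-0.68,0.21],"rot":[0,0.41,0],"grip":-1},
    {"offset":[0.3,-0.68,0.22],"rot":[0,0.41,0],"grip":-1},
    {"offset":[0.16,0,0.79],"rot":[0,0,0],"grip":-1},
    {"offset":[0.16,0,0.79],"rot":[0,0,0],"grip":-1},
    {"offset":[0.16,0,0.79],"rot":[0,0,0],"grip":-1},
    {"offset":[0.16,0,0.79],"rot":[0,0,0],"grip":-1},
    {"offset":[0.16,0,0.7],"rot":[0,0,0],"grip":-1},
  ],
  newtons=40,
)

```text
time: 25.83
position: [0.5318, -0.0702, 0.0819]
tool_rot: [-179.6, 16.7, 178.3]
wrist_force: [0.3, 0.6, -1.1]
width: -0.001
grip_force: 0.0
```

Run:
```python
from h import *
o=ori(178.5,.3)
plan([(binpt(.002,-.02,.081,t)+[-.017,0,0],o) for t in(.5,.33,.16,0.)],step=6)
```

```text
t 25.83 now [ 0.5318 -0.0702  0.0819] [-179.6   16.7  178.3] F [ 0.3  0.6 -1.1] w -0.001
-> [ 0.5634 -0.069   0.087 ] 6
  6 x [-0.21, 0.01, 0.03] [-0.01, -0.01, -0.01]
-> [ 0.5761 -0.0694  0.0923] 3
  3 x [-0.18, 0.0, -0.02] [-0.01, -0.01, 0.01]
-> [ 0.5895 -0.0697  0.0953] 3
  3 x [-0.18, 0.0, 0.01] [0.0, 0.0, -0.0]
-> [ 0.6025 -0.07    0.096 ] 3
  3 x [-0.17, 0.0, 0.04] [0.0, 0.0, -0.0]
```

Emit:
move_arm(
  series=[
    {"offset":[-0.3,0,0.02],"rot":[0,0,0],"grip":-1},
    {"offset":[-0.3,0,0.02],"rot":[0,0,0],"grip":-1},
    {"offset":[-0.3,0,0.02],"rot":[0,0,0],"grip":-1},
    {"offset":[-0.3,0,0.02],"rot":[0,0,0],"grip":-1},
    {"offset":[-0.18,0,-0.02],"rot":[0,0,0],"grip":-1},
    {"offset":[-0.18,0,-0.02],"rot":[0,0,0],"grip":-1},
    {"offset":[-0.18,0,-0.02],"rot":[0,0,0],"grip":-1},
    {"offset":[-0.18,0,0.01],"rot":[0,0,0],"grip":-1},
    {"offset":[-0.18,0,0.01],"rot":[0,0,0],"grip":-1},
  ],
)

```text
time: 26.58
position: [0.5825, -0.0715, 0.0973]
tool_rot: [-179.6, 16.7, 178.3]
wrist_force: [-1.5, -0.9, -0.5]
width: -0.0
grip_force: 0.8
```

Emit:
move_arm(
  series=[
    {"offset":[-0.18,0,0.01],"rot":[0,0,0],"grip":-1},
    {"offset":[-0.17,0,0.04],"rot":[0,0,0],"grip":-1},
  ],
)

```text
time: 26.75
position: [0.5915, -0.0718, 0.0987]
tool_rot: [-179.6, 16.7, 178.3]
wrist_force: [-0.1, 0.3, -0.8]
width: -0.003
grip_force: 0.0
```

Run:
```python
from h import *
from station import eyes
for n in("scene","top"): rimfit(eyes.snapshot(n))
plan([(binpt(.002,-.02,.081,0)+[-.017,0,0],ori(178.5,.3))],step=4)
```

```text
-0.1 12 xmin -0.0113 ztop 0.1023
-0.06 46 xmin -0.0096 ztop 0.1008
-0.02 20 xmin -0.0163 ztop 0.1108
0.04 47 xmin -0.0092 ztop 0.1016
0.04 16 xmin -0.0098 ztop 0.103
0.08 36 xmin -0.0093 ztop 0.0992
t 26.85 now [ 0.5918 -0.0719  0.0988] [-179.6   16.8  178.3] F [0.5 0.2 0.8] w 0.003
-> [ 0.6025 -0.07    0.096 ] 3
  3 x [-0.12, 0.03, 0.08] [-0.03, -0.02, -0.01]
```

Emit:
move_arm(
  series=[
    {"offset":[-0.15,0,0.07],"rot":[0,0,0],"grip":-1},
    {"offset":[-0.15,0,0.07],"rot":[0,0,0],"grip":-1},
    {"offset":[-0.15,0,0.07],"rot":[0,0,0],"grip":-1},
    {"offset":[0,0,0],"rot":[0,0,0],"grip":-1},
  ],
)

```text
time: 27.18
position: [0.6038, -0.0722, 0.0965]
tool_rot: [-179.6, 16.7, 178.3]
wrist_force: [-1.0, 0.1, 0.6]
width: 0.001
grip_force: 0.0
```

Run:
```python
from h import *
from station import eyes
for n in("scene","top"): rimfit(eyes.snapshot(n))
plan([])
```

```text
-0.1 13 xmin 0.0027 ztop 0.1007
-0.06 30 xmin 0.0047 ztop 0.1022
-0.02 19 xmin -0.0047 ztop 0.1089
0.04 24 xmin 0.0028 ztop 0.1036
0.08 9 xmin 0.005 ztop 0.1009
0.04 21 xmin 0.0012 ztop 0.1052
0.08 25 xmin 0.0022 ztop 0.1026
t 27.28 now [ 0.6031 -0.0721  0.0963] [-179.6   16.7  178.3] F [-0.5  0.3  0.9] w 0.002
```

Emit:
move_arm(
  series=[
    {"offset":[-0.12,0,0.04],"rot":[0,0,0],"grip":-1},
    {"offset":[-0.12,0,0.04],"rot":[0,0,0],"grip":-1},
    {"offset":[0,0,0],"rot":[0,0,0],"grip":-1},
  ],
)

```text
time: 27.53
position: [0.6071, -0.0722, 0.095]
tool_rot: [-179.6, 16.3, 178.3]
wrist_force: [-15.2, 0.2, 7.9]
width: -0.005
grip_force: 7.5
```

Run:
```python
from h import *
from station import eyes
for n in("scene","top"): rimfit(eyes.snapshot(n))
plan([])
```

```text
-0.1 15 xmin 0.0027 ztop 0.1024
-0.06 28 xmin 0.0047 ztop 0.1017
-0.02 16 xmin -0.0034 ztop 0.1129
0.04 25 xmin 0.0028 ztop 0.1021
0.08 9 xmin 0.005 ztop 0.0997
0.04 21 xmin 0.0013 ztop 0.1064
0.08 26 xmin 0.0 ztop 0.1044
t 27.63 now [ 0.6071 -0.0722  0.095 ] [-179.6   16.3  178.3] F [-15.2   0.5   7.3] w -0.0
```

Emit:
move_arm(
  series=[
    {"offset":[-0.08,0,0.03],"rot":[0,0,0],"grip":-1},
    {"offset":[0,0,0],"rot":[0,0,0],"grip":-1},
    {"offset":[0.4,0,-0.1],"rot":[0,0,0],"grip":-1},
    {"offset":[0.8,0,-0.2],"rot":[0,0,0],"grip":-1},
    {"offset":[0.8,0,-0.4],"rot":[0,0,0],"grip":-1},
    {"offset":[0.6,0,-0.8],"rot":[0,0,0],"grip":-1},
    {"offset":[0.4,0,-0.9],"rot":[0,0,0],"grip":-1},
    {"offset":[0,0,-0.9],"rot":[0,0,0],"grip":-1},
    {"offset":[0,0,0],"rot":[0,0,0],"grip":-1},
    {"offset":[0,0,0],"rot":[0,0,0],"grip":-1},
  ],
)

```text
time: 28.47
position: [0.5172, -0.0694, 0.1559]
tool_rot: [-179.5, 16.9, 178.3]
wrist_force: [1.0, 1.2, 0.3]
width: -0.002
grip_force: 0.0
```

Run:
```python
from h import *
from station import eyes
p=wrist(); rimfit(p); q=eyes.snapshot("scene"); rimfit(q)
a=cv2.resize(p["image"][:,:,::-1],(400,300)); b=cv2.resize(q["image"][140:310,190:360,::-1],(400,400))
c=np.zeros((400,800,3),np.uint8); c[:300,:400]=a; c[:,400:]=b; cv2.imwrite("pics/f.png",c)
plan([])
```

```text
-0.1 82 xmin 0.0007 ztop 0.0794
-0.06 78 xmin -0.0002 ztop 0.0791
0.04 36 xmin -0.0 ztop 0.0729
0.08 401 xmin -0.0006 ztop 0.101
-0.1 13 xmin 0.0027 ztop 0.1011
-0.06 32 xmin 0.0047 ztop 0.1024
-0.02 8 xmin 0.0039 ztop 0.1009
0.04 26 xmin 0.0028 ztop 0.1018
0.08 10 xmin 0.005 ztop 0.1014
t 28.57 now [ 0.5161 -0.069   0.1534] [-179.6   16.7  178.3] F [-0.5  0.4  0.1] w 0.001
```

View pics/f.png

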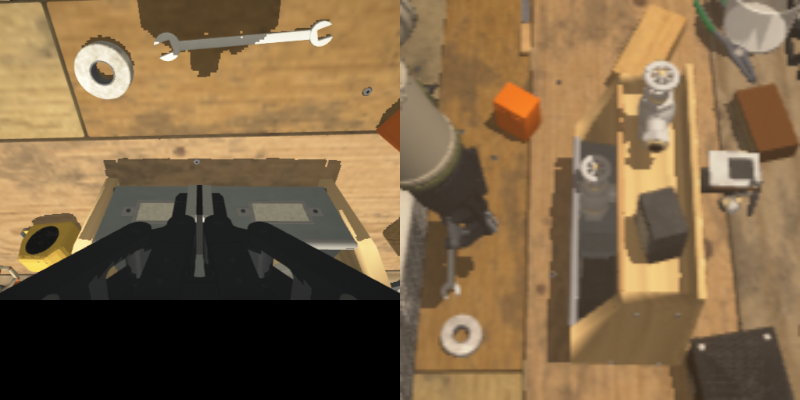

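The last picture shows the bin shut. The valve stands in the left compartment at about (180, 595), the relays are in the shaded right one, and the show pieces haven't moved. The hand is clear, so I'm handing in.

```bash
python3 -c "
from station import workorder
print(workorder.hand_in())"
```

```text
the job is handed in; nothing more can be done
None
```

The job is handed in, with no verdict returned: the valve is in the left compartment, both relay blocks are in the right one, the bin is shut against its stop, and the last pictures show the show pieces undisturbed.

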